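# Sort the rigging fittings and free the stuck roller

### The arm

A 6-joint arm with a two-finger parallel gripper is mounted at the origin on the work surface. World frame = base frame: x ahead of the robot, y to its left, z up, the work surface at z = 0. Lengths are in m, angles in rad, forces in N, time in s.
With the tool pointing down it reaches from about 0.3 to 0.85 m from the base axis. Payload 4.2 kg.
Tool frame: the origin (TCP) lies midway between the tips of the shut fingers; the grasp point (between the pads) lies 19 mm behind it; z points along the fingers, y is the line along which they close (so a half turn about z gives the same grasp; the last joint's range is limited). The gripper opens to 91 mm and grips with 3 to 60 N. Pads are 32 mm wide; open, the fingers measure 118 mm over their backs; the gripper's body (76 mm by 178 mm) begins 60 mm behind the grasp point.
Start: joints at [-1.194, 0.32, 1.565, -0, 1.257, -0.02], TCP at [0.222, -0.53, 0.177] pointing down, gripper open.
Joint ranges: [-3.11, 3.11], [-0.84, 2.01], [0.21, 2.61], [-1.34, 4.49], [0.05, 2.63], [-2.56, 2.56]. Speed limits (rad/s): [2.57, 2.57, 3.14, 3.14, 3.14, 3.14].

### API

Orientations are given as a 3x3 rotation matrix whose columns are the frame's x, y, z axes.
In Python, from rig import robot, cams gives the robot as it stands.
- The arm moves only by the tool step_arm, never from a script. Its argument "moves" is a list of rows, each an object with "slide": the shift along the tool's x, y, z each as a share of 0.3 m, from -1 to 1, a list of three; "rotation": the turn, a rotation vector about the tool's x, y, z each as a share of pi rad, from -1 to 1, a list of three; "gripper": the opening, from -1 (shut) to 1 (fully open). In form: [{"slide": [tx, ty, tz], "rotation": [rx, ry, rz], "gripper": gripper}, ...]. A call has 1 to 12 rows; each row shifts and turns the commanded pose from where the row before left it, along the tool's axes as they then stand; what a row does not reach is not made up. A row lasts 1/12 s, in which the tool goes at most 41.7 mm and 7.16 degrees, less where a joint would pass 70% of its speed; a pose out of reach is approached as far as the arm can. A call with a number of a shift or a turn outside -1 to 1 is refused whole. A call with a gripper value outside its range is refused whole. The fingers move at their own pace and stop on an object; "force" is the grip in N (left out, the last holds). Time passes only in rows, so rows that do not move let the fingers close. It gives the time, the measured TCP pose, the force, the opening and the grip force at its end, in the units of the state.
- robot.sense(): the state, without advancing time (a new reading comes with each control period).
- cams.camera(name): name is "scene" or "top" or "wrist"; returns the picture (420x560x3 uint8, blue, green, red); there is no depth.
- cams.get_calibration(name): a dict with "camera_matrix" (3x3 intrinsics, pixels), "k1" (the pictures are not rectified: a ray, as slopes to the right and down, at radius r is drawn at 1 + k1 r^2 times it, then the intrinsics apply), "view" (4x4, takes a point from world to camera coordinates); the wrist camera has in their place "mount" (4x4, takes a point from camera to tool coordinates, whose origin is the TCP and whose axes are the flange's). Camera axes: x right, y down, z forward; pixel columns grow to the right and rows downward; lengths in m; the calibration is good to about 2 mm. A picture is of the moment at which its call begins: read the wrist's pose just before it. get_calibration takes no time and is no camera call.
- robot.finish_job(): hands the job in; it is judged then, once.
Trained networks look in the newest picture that a camera, given by its name, has taken for a name from the list of things; names that differ only in an ending like _2 or _b are one class to them, and where a whole thing is asked for, a point or a joint stands for the part that bears it (a point fixed in the world has none). Each returns a list of dicts, best first, with "score" (0 to 1); they miss things now and then, are a little off and sometimes report something else, mostly with a low value. They report only what shows in the picture. A call takes as long as a camera call.
- cams.cut_out(camera, name): "region" (420x560 bool, what is visible of it) and "xy" ([column, row] in pixels, amid what is visible of it).
- cams.place_of(camera, name): "xy" ([column, row] in pixels: a listed point, or the origin of a listed thing).
The state is a dict: "t": time; "qpos": joint angles; "joint_vel": joint speeds; "joint_efforts": joint torques, N m; "tool_pos": TCP position; "eef_rot": TCP orientation; "contact_force": force on the tool from outside, world axes, zero at the start; "wrist_torque": the same for the moment, N m; "opening": opening from 0.0 (shut) to 1.0 (fully open); "finger_force": force on a finger pad.
Only numpy, scipy, OpenCV 4.12 (cv2) and the standard library are available. Lean on these libraries where they do the work, as an engineer would, in place of code of your own. Each camera call takes 0.05 s, during which the arm holds its last target. There are 200 camera calls.

### The job

Clear up this rigger's bench: lay the loose ring, shackle and sheave flat in the basins of the sorting trays that carry a fixed sample of the same kind. With the wooden dowel, push the stuck brass roller out through the far end of its sleeve so that it drops into the catch tray, then lay the dowel back in its cradle, across both saddles and about centred. Leave the roll of tape where it is.

Things in the scene. Friction and masses are not known exactly. Their poses are not given: they have to be found in the camera images.
- ring_center (a point): Loose steel ring of 10 mm round bar, 56 mm outside and 36 mm inside diameter, 60 g, lying flat on the bench. The point is its centre, half-way up (5 mm above what it lies on). z up.
- shackle_center (a point): Loose steel D-shackle of 10 mm round bar, 80 g, lying flat on the bench: two straight legs along its x axis, 46 mm over their outsides (y), round bow at +x, cross pin (54 mm long along y) at x = -27 mm; 67 mm long over all. The point lies midway between the legs, half-way along and half-way up (5 mm above what it lies on). Grip the legs across y at this point.
- sheave_center (a point): Loose black plastic sheave (grooved wheel) with a brass hub, 54 mm diameter, 18 mm high, 60 g, lying flat on the bench. The point is its centre, half-way up (9 mm above what it lies on).
- roller_center (a point): Solid brass roller, 24 mm diameter, 32 mm long, 110 g, lying stuck in the sleeve of the stand, seen through the slit in the sleeve's top. The point is its centre, its x axis its length. It takes about 2 to 8 N along the sleeve to slide it.
- dowel_center (a point): Loose round wooden dowel, 14 mm diameter, 180 mm long, 30 g, lying level in the cradle, its axis 32 mm above the bench. The point is its middle, on its axis; x along its length; both ends are the same.
- tray_ring: Fixed grey sorting tray: open square basin, 126 mm outside, 116 mm inside, rim 18 mm and inner floor 5 mm above the bench; along its +x side a ledge 70 mm deep, 16 mm high, with a sample ring (like the loose one) fixed on it 98 mm along +x from the origin. The three trays differ only in the sample. Origin: on the bench under the basin's middle; z up.
- tray_shackle: Fixed grey sorting tray: open square basin, 126 mm outside, 116 mm inside, rim 18 mm and inner floor 5 mm above the bench; along its +x side a ledge 70 mm deep, 16 mm high, with a sample shackle (like the loose one) fixed on it 98 mm along +x from the origin. The three trays differ only in the sample. Origin: on the bench under the basin's middle; z up.
- tray_sheave: Fixed grey sorting tray: open square basin, 126 mm outside, 116 mm inside, rim 18 mm and inner floor 5 mm above the bench; along its +x side a ledge 70 mm deep, 16 mm high, with a sample sheave (like the loose one) fixed on it 98 mm along +x from the origin. The three trays differ only in the sample. Origin: on the bench under the basin's middle; z up.
- stand: Fixed wooden plinth, x -76 to 99, 76 wide, 22 high (mm). On it a level dark steel sleeve along x, axis at y 0, z 62, from near mouth (x -60) to far end (x 0), 24 inside, 33 outside, slit along its top. Beyond is the catch tray: inside x 4 to 94, 63 wide, floor z 23, rim z 44. Roller starts at x -31 to -39. Origin: on the bench under the sleeve's far end; push towards +x; z up.
- cradle: Fixed wooden cradle: a base 130 x 60 x 6 mm with two V saddles, each 12 mm long, at x = -55 and +55 mm, about 42 mm wide and at most 38 mm high; between them free down to 6 mm above the bench. The dowel lies along x in the V's (they centre it), its axis 32 mm above the bench. Origin: on the bench under its middle, z up.
- tape: Bystander: roll of green tape lying flat, 90 mm outside diameter, 24 mm high. Origin under its centre.

How it is judged:
On the way:
1. the dowel, lying along the sleeve and touching the roller's near end (within 6 mm), has pushed the roller at least 9 mm along while it is still in the sleeve (distance between dowel_center and roller_center below 0.112 m and angle between the x axis of dowel_center and the x axis of stand, either way round below 0.2 rad and x of dowel_center in the frame of stand below -0.09 m and x of roller_center in the frame of stand above -0.022 m and z of roller_center in the frame of stand above 0.055 m).
At the end, for the whole second after the job is handed in: Ring, shackle and sheave lie flat in the tray with the like sample (centre within 36 mm of the basin's middle each way); the roller lies in the catch tray; the dowel lies in both saddles (middle within 30 mm of the cradle's, within 0.1 rad, seated within 6 mm); all at rest (x of ring_center in the frame of tray_ring between -0.036 and 0.036 m and y of ring_center in the frame of tray_ring between -0.036 and 0.036 m and z of ring_center in the frame of tray_ring between 0 and 0.016 m and x of shackle_center in the frame of tray_shackle between -0.036 and 0.036 m and y of shackle_center in the frame of tray_shackle between -0.036 and 0.036 m and z of shackle_center in the frame of tray_shackle between 0 and 0.016 m and x of sheave_center in the frame of tray_sheave between -0.036 and 0.036 m and y of sheave_center in the frame of tray_sheave between -0.036 and 0.036 m and z of sheave_center in the frame of tray_sheave between 0 and 0.02 m and x of roller_center in the frame of stand between 0 and 0.095 m and y of roller_center in the frame of stand between -0.034 and 0.034 m and z of roller_center in the frame of stand between 0.02 and 0.05 m and x of dowel_center in the frame of cradle between -0.03 and 0.03 m and y of dowel_center in the frame of cradle between -0.008 and 0.008 m and z of dowel_center in the frame of cradle between 0.0259957 and 0.0379957 m and angle between the x axis of dowel_center and the x axis of cradle, either way round below 0.1 rad and linear speed of each of ring, shackle, sheave, roller, dowel below 0.03 m/s); the robot touches nothing.
It fails at once if the roll of tape was shifted by more than 25 mm (distance of tape from where it was at the start of the episode above 0.025 m).
It also fails if it takes over 115 s, if anything falls off the work surface, if the arm or the gripper's body presses on something with over 40 N, if the wrist force passes 120 N, or if a joint passes its speed limit or range.

## Working session

There is one attempt and no reset: what is moved stays moved. The work goes in short steps, Python scripts to look and compute and a tool call to move; the robot and the scene stay as the last step left them, time stands still between calls to the robot, and variables do not carry over. Pictures are saved under pics/ and viewed, at most 14 in all, crops included, and the job is handed in when it is done.

Besides the shell and the picture viewer there is one more tool, called after "Request:" by a JSON object that holds its "method" and its "body", one argument or row to a line. step_arm: Moves the arm, as the interface text tells. Shift numbers are shares of 0.3 m and turn numbers shares of pi rad, none past 1 either way. Its arguments: {"type":"object","properties":{"moves":{"type":"array","items":{"type":"object","properties":{"slide":{"type":"array","items":{"type":"number"}},"rotation":{"type":"array","items":{"type":"number"}},"gripper":{"type":"number"}}}},"force":{"type":"number"}},"required":["moves"]}

```bash
ls; mkdir -p pics; python3 - <<'E'
from rig import robot,cams
import cv2,numpy as np
s=robot.sense();print(s['t'],s['tool_pos'],s['eef_rot'],s['opening'])
a=cams.camera("top");b=cams.camera("scene")
cv2.imwrite("pics/top.png",a);cv2.imwrite("pics/scene.png",b)
for c in("top","scene"):
  k=cams.get_calibration(c);print(c,k)
print(cams.get_calibration("wrist"))
for n in "ring_center shackle_center sheave_center roller_center dowel_center tray_ring tray_shackle tray_sheave stand cradle tape".split():
  print(n,[(np.round(d['xy'],1),round(d['score'],2)) for d in cams.place_of("top",n)][:3])
E
```

```text
pics
0.0 [ 0.22201657 -0.52976442  0.1760274 ] [[ 9.22280122e-01  3.86521576e-01 -6.68592735e-04]
 [ 3.86522153e-01 -9.22278572e-01  1.69145101e-03]
 [ 3.71535585e-05 -1.81841755e-03 -9.99998346e-01]] 1.0030171900545053
top {'camera_matrix': array([[465.82877648,   0.        , 277.68482365],
       [  0.        , 465.82877648, 214.73532168],
       [  0.        ,   0.        ,   1.        ]]), 'k1': 0.02618056293840143, 'view': array([[-0.01442551, -0.99952671,  0.02717104, -0.0058426 ],
       [-0.99916281,  0.0133692 , -0.03866444,  0.51647676],
       [ 0.03828288, -0.02770604, -0.99888277,  1.01749096],
       [ 0.        ,  0.        ,  0.        ,  1.        ]])}
scene {'camera_matrix': array([[474.15101467,   0.        , 271.40400404],
       [  0.        , 474.15101467, 205.28775401],
       [  0.        ,   0.        ,   1.        ]]), 'k1': -0.12016193784405363, 'view': array([[ 0.05231217,  0.99854473,  0.01310916, -0.03793059],
       [ 0.60998149, -0.02155677, -0.7921224 , -0.28047962],
       [-0.79068706,  0.04943398, -0.61022148,  1.43560228],
       [ 0.        ,  0.
[... 457 characters left out ...]
01,  9.66050854e-01,
        -2.07401332e-01],
       [ 0.00000000e+00,  0.00000000e+00,  0.00000000e+00,
         1.00000000e+00]])}
ring_center [(array([215. , 248.7]), 0.77)]
shackle_center [(array([282.8, 252.8]), 0.64)]
sheave_center [(array([335.3, 255.6]), 0.74), (array([122.1, 272.4]), 0.37)]
roller_center [(array([134. , 169.8]), 0.63), (array([313.8, 176.1]), 0.44)]
dowel_center [(array([440.5, 259.2]), 0.66), (array([121.8, 272.8]), 0.6)]
tray_ring []
tray_shackle [(array([407. , 173.8]), 0.59)]
tray_sheave [(array([230.8, 165.8]), 0.83)]
stand [(array([311.4, 160.3]), 0.75)]
cradle [(array([430.7, 256.5]), 0.63), (array([312.4, 161.4]), 0.31)]
tape [(array([120.9, 270.9]), 0.87)]
```

View pics/top.png

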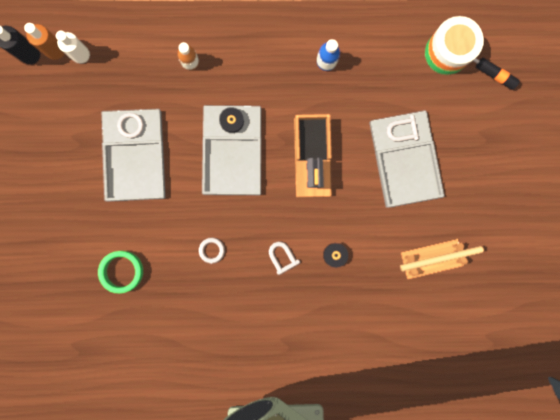

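View pics/scene.png

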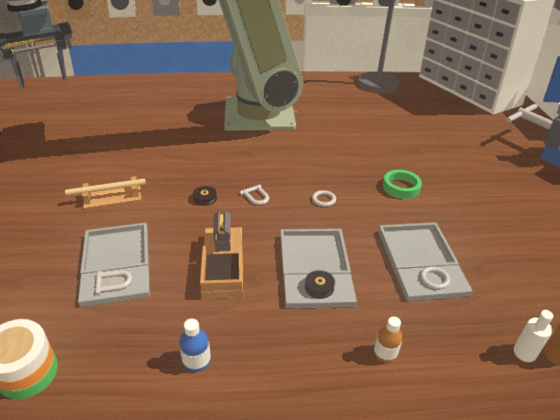

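Picture: top view, up is world +x. The loose ring is at (211,250), shackle at (283,257), sheave at (336,255), dowel at (443,258) and tape at (120,271). The trays are ring (134,170), sheave (232,165) and shackle (409,175), all with samples at the far side. The stand is at (313,160) with its sleeve at the near side.

```bash
cat > h.py <<'E'
from rig import robot,cams
import cv2,numpy as np
def cam(name,s=None):
    k=cams.get_calibration(name)
    if name=="wrist":
        T=np.eye(4);s=s or robot.sense();T[:3,:3]=s['eef_rot'];T[:3,3]=s['tool_pos'];V=np.linalg.inv(T@k['mount'])
    else: V=k['view']
    return k['camera_matrix'],np.array([k['k1'],0,0,0.]),V
def unproj(c,px,z):
    K,d,V=c; px=np.asarray(px,float).reshape(-1,1,2)
    n=cv2.undistortPoints(px,K,d).reshape(-1,2)
    R=V[:3,:3].T;o=-R@V[:3,3]
    r=np.c_[n,np.ones(len(n))]@R.T
    return (o+r*((z-o[2])/r[:,2])[:,None])[:,:2]
def proj(c,P):
    K,d,V=c
    return cv2.projectPoints(np.asarray(P,float).reshape(-1,1,3),cv2.Rodrigues(V[:3,:3])[0],V[:3,3],K,d)[0].reshape(-1,2)
def rect(c,name,z,camname,minscore=.4):
    out=[]
    for d in cams.cut_out(camname,name):
        if d['score']<minscore: continue
        ys,xs=np.nonzero(d['region'])
        w=unproj(c,np.c_[xs,ys],z)
        (cx,cy),(a,b),ang=cv2.minAreaRect((w*1000).astype(np.float32))
        out.append((round(d['score'],2),np.round([cx,cy,a,b,ang],1).tolist(),np.round(w.mean(0)*1000,1).tolist()))
    return out
E
python3 - <<'E'
from h import *
for n in("top","scene"):
  cams.camera(n);c=cam(n)
  for o,z in [("ring_center",.005),("shackle_center",.005),("sheave_center",.018),("dowel_center",.032),("tray_ring",.017),("tray_shackle",.017),("tray_sheave",.017),("stand",.044),("cradle",.03),("roller_center",.07),("tape",.024)]:
    print(n,o,rect(c,o,z,n),[(round(d['score'],2),np.round(unproj(c,d['xy'],z if 'center' in o else 0)*1000,1).tolist()) for d in cams.place_of(n,o)][:2])
E
```

```text
top ring_center [(0.71, [442.0, 134.7, 52.7, 54.9, 89.1], [441.1, 135.5])] [(0.64, [[440.1, 125.5]])]
top shackle_center [(0.6, [426.2, -19.3, 64.3, 52.2, 29.9], [421.9, -20.8]), (0.57, [426.7, -140.0, 51.1, 50.8, 88.9], [426.6, -139.6])] [(0.53, [[426.9, -22.5]])]
top sheave_center [(0.89, [427.3, -137.0, 52.7, 50.2, 89.1], [427.3, -136.5])] [(0.94, [[424.2, -128.1]])]
top dowel_center [(0.97, [417.1, -364.7, 15.2, 184.9, 12.5], [417.0, -364.0])] [(0.58, [[417.1, -365.3]])]
top tray_ring [(0.58, [651.9, 301.1, 197.9, 133.1, 2.9], [651.2, 300.6])] [(0.74, [[615.3, 303.7]]), (0.54, [[596.8, -94.2]])]
top tray_shackle [(0.75, [636.9, -297.7, 194.3, 133.1, 9.6], [636.0, -297.9])] [(0.86, [[606.0, -308.0]])]
top tray_sheave [(0.68, [660.2, 87.5, 125.3, 196.0, 88.4], [659.9, 87.4])] [(0.8, [[625.0, 84.1]]), (0.53, [[428.7, -139.9]])]
top stand [(0.7, [641.9, -87.2, 177.3, 79.2, 0.9], [642.5, -87.7])] [(0.76, [[632.6, -93.2]])]
top cradle [(0.75, [417.4, -348.5, 61.2, 140.9, 12.3], [418.4, -347.3])] [(0.7, [[413.9, -357.4]]), (0.55, [[620.2, 305.3]])]
top roller_center [(0.5, [592.9, -92.5
[... 1053 characters left out ...]
])] [(0.7, [[613.3, -303.8]]), (0.54, [[610.5, 304.0]])]
scene tray_sheave [(0.91, [671.3, 87.6, 129.5, 211.2, 88.2], [679.1, 86.7])] [(0.63, [[627.2, 88.5]])]
scene stand [(0.64, [653.1, -89.7, 234.4, 75.3, 0.6], [677.2, -89.4]), (0.47, [476.4, -133.1, 70.8, 50.4, 2.3], [477.2, -133.0])] [(0.74, [[518.3, -97.2]]), (0.64, [[635.2, -87.6]])]
scene cradle [(0.66, [436.0, -347.5, 102.8, 126.4, 12.7], [453.8, -343.2])] [(0.68, [[413.3, -355.1]])]
scene roller_center [(0.42, [605.7, -91.6, 54.2, 7.6, 1.6], [605.8, -91.1])] [(0.45, [[476.3, -340.3]]), (0.39, [[603.3, -93.6]])]
scene tape [(0.86, [418.0, 321.9, 89.3, 120.0, 62.7], [419.7, 322.6])] [(0.72, [[402.4, 335.1]]), (0.3, [[620.0, 298.5]])]
```

```bash
cat >> h.py <<'E'
def go(x,y,z,yaw):
    """total shift (shares of .3) and turn (shares of pi), both in present tool axes; slide first, then turn"""
    from scipy.spatial.transform import Rotation as Ro
    s=robot.sense();R=np.array(s['eef_rot']);p=np.array(s['tool_pos'])
    a=np.radians(yaw);G=np.array([[np.cos(a),np.sin(a),0],[np.sin(a),-np.cos(a),0],[0,0,-1]])
    print("slide",np.round(R.T@(np.array([x,y,z])-p)/.3,3),"rot",np.round(Ro.from_matrix(R.T@G).as_rotvec()/np.pi,4))
E
python3 -c "
from h import *
go(.417,-.365,.16,102.5)"
```

```text
slide [ 0.812 -0.257  0.056] rot [ 0.      0.     -0.4431]
```

Request:
{"method": "step_arm", "body": {
  "moves": [
    {"slide": [0.116, -0.037, 0.008]},
    {"slide": [0.116, -0.037, 0.008]},
    {"slide": [0.116, -0.037, 0.008]},
    {"slide": [0.116, -0.037, 0.008]},
    {"slide": [0.116, -0.037, 0.008]},
    {"slide": [0.116, -0.037, 0.008]},
    {"slide": [0.116, -0.037, 0.008]},
    {"rotation": [0, 0, -0.037]},
    {"rotation": [0, 0, -0.037]},
    {"rotation": [0, 0, -0.037]},
    {"rotation": [0, 0, -0.037]},
    {"rotation": [0, 0, -0.037]}
  ],
  "force": 30
}}

```text
validation failed for argument at $.mo...
```

Request:
{"method": "step_arm", "body": {
  "moves": [
    {"rotation": [0, 0, -0.037]},
    {"rotation": [0, 0, -0.037]},
    {"rotation": [0, 0, -0.037]},
    {"rotation": [0, 0, -0.037]},
    {"rotation": [0, 0, -0.037]},
    {"rotation": [0, 0, -0.037]},
    {"rotation": [0, 0, -0.037]},
    {"slide": [0, 0, 0]}
  ]
}}

```text
validation failed for argument at $.mo...
```

```bash
python3 - <<'E'
from h import *
s=robot.sense();print(s['t'],s['qpos'],s['opening'])
c=cam("wrist",s);a=cams.camera("wrist");cv2.imwrite("pics/w1.png",a)
for o,z in(("dowel_center",.032),("cradle",.006)): print(o,rect(c,o,z,"wrist"),[(round(d['score'],2),unproj(c,d['xy'],z if 'center' in o else 0)*1000) for d in cams.place_of("wrist",o)][:1])
go(.417,-.365,.16,102.5)
E
```

```text
2.95 [-1.19402795e+00  3.19606857e-01  1.56449068e+00 -9.44259734e-06
  1.25736579e+00 -1.99980788e-02] 0.9989665561083106
dowel_center [] []
cradle [] []
slide [ 0.812 -0.258  0.056] rot [ 0.      0.     -0.4432]
```

View pics/w1.png

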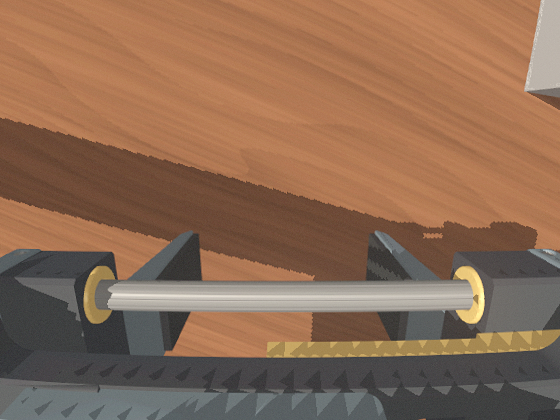

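The picture shows only bench and the gripper, because the move was refused. Every row needs all three fields.

Request:
{"method": "step_arm", "body": {
  "moves": [
    {"slide": [0.116, -0.037, 0.008], "rotation": [0, 0, 0], "gripper": 1},
    {"slide": [0.116, -0.037, 0.008], "rotation": [0, 0, 0], "gripper": 1},
    {"slide": [0.116, -0.037, 0.008], "rotation": [0, 0, 0], "gripper": 1},
    {"slide": [0.116, -0.037, 0.008], "rotation": [0, 0, 0], "gripper": 1},
    {"slide": [0.116, -0.037, 0.008], "rotation": [0, 0, 0], "gripper": 1},
    {"slide": [0.116, -0.037, 0.008], "rotation": [0, 0, 0], "gripper": 1},
    {"slide": [0.116, -0.037, 0.008], "rotation": [0, 0, 0], "gripper": 1},
    {"slide": [0, 0, 0], "rotation": [0, 0, -0.037], "gripper": 1},
    {"slide": [0, 0, 0], "rotation": [0, 0, -0.037], "gripper": 1},
    {"slide": [0, 0, 0], "rotation": [0, 0, -0.037], "gripper": 1},
    {"slide": [0, 0, 0], "rotation": [0, 0, -0.037], "gripper": 1},
    {"slide": [0, 0, 0], "rotation": [0, 0, -0.037], "gripper": 1}
  ],
  "force": 30
}}

```text
t: 4.2
tool_pos: [0.4171, -0.3644, 0.1601]
eef_rot: [[0.554, 0.833, 0.0], [0.833, -0.554, -0.0], [-0.0, 0.0, -1.0]]
contact_force: [-0.8, -0.2, 0.1]
opening: 1.001
finger_force: 0.0
```

Request:
{"method": "step_arm", "body": {
  "moves": [
    {"slide": [0, 0, 0], "rotation": [0, 0, -0.037], "gripper": 1},
    {"slide": [0, 0, 0], "rotation": [0, 0, -0.037], "gripper": 1},
    {"slide": [0, 0, 0], "rotation": [0, 0, -0.037], "gripper": 1},
    {"slide": [0, 0, 0], "rotation": [0, 0, -0.037], "gripper": 1},
    {"slide": [0, 0, 0], "rotation": [0, 0, -0.037], "gripper": 1},
    {"slide": [0, 0, 0], "rotation": [0, 0, -0.037], "gripper": 1},
    {"slide": [0, 0, 0], "rotation": [0, 0, -0.037], "gripper": 1},
    {"slide": [0, 0, 0], "rotation": [0, 0, 0], "gripper": 1}
  ]
}}

```text
t: 4.87
tool_pos: [0.4169, -0.3645, 0.1601]
eef_rot: [[-0.221, 0.975, 0.0], [0.975, 0.221, -0.0], [-0.0, -0.0, -1.0]]
contact_force: [-0.0, -0.1, -0.5]
opening: 1.002
finger_force: 0.0
```

```bash
python3 - <<'E'
from h import *
s=robot.sense();print(s['t'],s['qpos'],s['opening'])
c=cam("wrist",s);a=cams.camera("wrist");cv2.imwrite("pics/w2.png",a)
for o,z in(("dowel_center",.032),("cradle",.006)): print(o,rect(c,o,z,"wrist"),[(round(d['score'],2),unproj(c,d['xy'],z if 'center' in o else 0)*1000) for d in cams.place_of("wrist",o)][:1])
go(.417,-.365,.16,102.5)
E
```

```text
4.8667 [-7.39249002e-01  2.97497785e-01  1.64055915e+00 -9.32506280e-05
  1.20341905e+00 -9.61970995e-01] 1.0019158645728636
dowel_center [(0.66, [418.3, -364.3, 15.3, 183.9, 12.1], [416.9, -358.7])] [(0.68, array([[ 415.8674514, -363.0371677]]))]
cradle [(0.94, [416.7, -356.8, 60.6, 137.1, 12.8], [415.8, -352.9])] [(0.95, array([[ 416.57219309, -352.78329186]]))]
slide [-0.002  0.     0.   ] rot [0.     0.     0.0003]
```

View pics/w2.png

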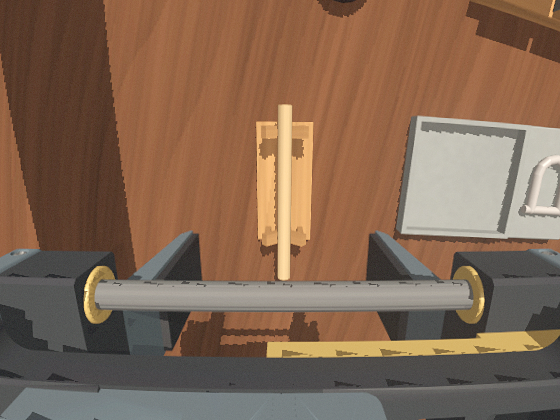

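The wrist view shows the dowel from (285,105) to (284,280), along the image's vertical, in its cradle whose base runs from row 122 to row 243. The fingers straddle it.

```bash
python3 - <<'E'
from h import *
c=cam("wrist")
print(unproj(c,[[285,105],[284,280]],.032)*1000,unproj(c,[[256,122],[314,122]],.006)*1000)
p=unproj(c,[[285,122]],.006)[0];d=np.array([-.2164,.9763]);print(p-.065*d)
go(.4175,-.3645,.013,102.5)
E
```

```text
[[ 399.4438518  -275.25192064]
 [ 438.41800605 -453.9774388 ]] [[ 373.47142049 -297.17635694]
 [ 432.52930724 -283.98497103]]
[ 0.41707539 -0.35409342]
slide [-0.     0.002  0.49 ] rot [0.     0.     0.0003]
```

Request:
{"method": "step_arm", "body": {
  "moves": [
    {"slide": [0, 0.003, 0.1], "rotation": [0, 0, 0], "gripper": 1},
    {"slide": [0, 0, 0.1], "rotation": [0, 0, 0], "gripper": 1},
    {"slide": [0, 0, 0.1], "rotation": [0, 0, 0], "gripper": 1},
    {"slide": [0, 0, 0.1], "rotation": [0, 0, 0], "gripper": 1},
    {"slide": [0, 0, 0.06], "rotation": [0, 0, 0], "gripper": 1},
    {"slide": [0, 0, 0.03], "rotation": [0, 0, 0], "gripper": 1},
    {"slide": [0, 0, 0], "rotation": [0, 0, 0], "gripper": -1},
    {"slide": [0, 0, 0], "rotation": [0, 0, 0], "gripper": -1},
    {"slide": [0, 0, 0], "rotation": [0, 0, 0], "gripper": -1},
    {"slide": [0, 0, 0], "rotation": [0, 0, 0], "gripper": -1},
    {"slide": [0, 0, 0], "rotation": [0, 0, 0], "gripper": -1},
    {"slide": [0, 0, 0], "rotation": [0, 0, 0], "gripper": -1}
  ],
  "force": 40
}}

```text
t: 6.12
tool_pos: [0.4182, -0.3648, 0.014]
eef_rot: [[-0.219, 0.976, 0.001], [0.976, 0.219, -0.001], [-0.002, 0.001, -1.0]]
contact_force: [-0.2, 0.2, 0.4]
opening: 0.593
finger_force: 0.0
```

Request:
{"method": "step_arm", "body": {
  "moves": [
    {"slide": [0, 0, 0], "rotation": [0, 0, 0], "gripper": -1},
    {"slide": [0, 0, 0], "rotation": [0, 0, 0], "gripper": -1},
    {"slide": [0, 0, 0], "rotation": [0, 0, 0], "gripper": -1}
  ]
}}

```text
t: 6.37
tool_pos: [0.4178, -0.3644, 0.0132]
eef_rot: [[-0.219, 0.976, 0.0], [0.976, 0.219, -0.0], [-0.0, 0.0, -1.0]]
contact_force: [-0.6, -0.1, -0.8]
opening: 0.375
finger_force: 0.0
```

Request:
{"method": "step_arm", "body": {
  "moves": [
    {"slide": [0, 0, 0], "rotation": [0, 0, 0], "gripper": -1},
    {"slide": [0, 0, 0], "rotation": [0, 0, 0], "gripper": -1},
    {"slide": [0, 0, 0], "rotation": [0, 0, 0], "gripper": -1},
    {"slide": [0, 0, 0], "rotation": [0, 0, 0], "gripper": -1},
    {"slide": [0, 0, 0], "rotation": [0, 0, 0], "gripper": -1},
    {"slide": [0, 0, 0], "rotation": [0, 0, 0], "gripper": -1}
  ]
}}

```text
t: 6.87
tool_pos: [0.4177, -0.3643, 0.013]
eef_rot: [[-0.219, 0.976, -0.0], [0.976, 0.219, -0.0], [-0.0, -0.0, -1.0]]
contact_force: [-0.3, 0.5, 0.3]
opening: 0.003
finger_force: 0.0
```

Request:
{"method": "step_arm", "body": {
  "moves": [
    {"slide": [0, 0, -0.05], "rotation": [0, 0, 0], "gripper": -1},
    {"slide": [0, 0, -0.1], "rotation": [0, 0, 0], "gripper": -1},
    {"slide": [0, 0, -0.1], "rotation": [0, 0, 0], "gripper": -1},
    {"slide": [0, 0, -0.1], "rotation": [0, 0, 0], "gripper": -1},
    {"slide": [0, 0, -0.1], "rotation": [0, 0, 0], "gripper": -1},
    {"slide": [0, 0, 0], "rotation": [0, 0, 0], "gripper": -1}
  ]
}}

```text
t: 7.37
tool_pos: [0.4207, -0.367, 0.1545]
eef_rot: [[-0.219, 0.976, 0.009], [0.976, 0.219, -0.008], [-0.01, 0.007, -1.0]]
contact_force: [1.1, -1.1, 0.1]
opening: 0.005
finger_force: 0.0
```

```bash
python3 -c "
from h import *
go(.42,-.09,.16,180)"
```

```text
slide [ 0.901  0.2   -0.026] rot [-3.000e-04  4.200e-03 -4.297e-01]
```

Closed fully, so the dowel was missed. I'll look again.

```bash
python3 - <<'E'
from h import *
s=robot.sense();print(s['t'],s['tool_pos'])
c=cam("wrist",s);a=cams.camera("wrist");b=cams.camera("scene")
cv2.imwrite("pics/w3.png",np.hstack([a[:, :],cv2.resize(b[120:270,20:220],(560,420))])[:, 0:1120][::1,::1] if 0 else np.vstack([cv2.resize(a,(400,300)),cv2.resize(b[130:280,20:220],(400,300))]))
for o,z in(("dowel_center",.032),("cradle",.006)): print(o,rect(c,o,z,"wrist"),rect(cam("scene"),o,z,"scene"))
E
```

```text
7.3667 [ 0.42073906 -0.36700355  0.15445366]
dowel_center [(0.82, [417.3, -362.5, 14.5, 177.6, 12.0], [412.7, -339.2])] [(0.78, [418.0, -366.0, 29.3, 179.6, 13.1], [417.2, -363.5]), (0.73, [440.3, -345.0, 99.0, 123.4, 13.3], [458.5, -341.2])]
cradle [(0.7, [416.7, -357.9, 61.1, 138.0, 12.8], [414.9, -350.4])] [(0.97, [402.3, -360.1, 106.2, 132.5, 12.7], [421.0, -355.0])]
```

View pics/w3.png

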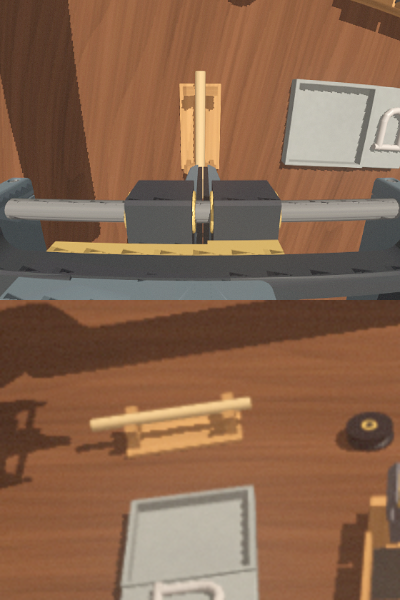

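The dowel is undisturbed and still in its cradle; the wrist crop shows it from about (200,70) to (200,165), and the fingers are empty. I'll go down again and look before closing.

Request:
{"method": "step_arm", "body": {
  "moves": [
    {"slide": [0, 0, 0], "rotation": [0, 0, 0], "gripper": -0.2},
    {"slide": [0, 0, 0], "rotation": [0, 0, 0], "gripper": -0.2},
    {"slide": [0, 0, 0], "rotation": [0, 0, 0], "gripper": -0.2},
    {"slide": [0, 0, 0], "rotation": [0, 0, 0], "gripper": -0.2},
    {"slide": [0, 0, 0], "rotation": [0, 0, 0], "gripper": -0.2},
    {"slide": [0, 0, 0.1], "rotation": [0, 0, 0], "gripper": -0.2},
    {"slide": [0, 0, 0.1], "rotation": [0, 0, 0], "gripper": -0.2},
    {"slide": [0, 0, 0.1], "rotation": [0, 0, 0], "gripper": -0.2},
    {"slide": [0, 0, 0.1], "rotation": [0, 0, 0], "gripper": -0.2},
    {"slide": [0, 0, 0.05], "rotation": [0, 0, 0], "gripper": -0.2},
    {"slide": [0, 0, 0], "rotation": [0, 0, 0], "gripper": -0.2},
    {"slide": [0, 0, 0], "rotation": [0, 0, 0], "gripper": -0.2}
  ]
}}

```text
t: 8.67
tool_pos: [0.4176, -0.3642, 0.0127]
eef_rot: [[-0.219, 0.976, -0.001], [0.976, 0.219, 0.001], [0.001, -0.001, -1.0]]
contact_force: [-0.2, 0.1, 0.7]
opening: 0.401
finger_force: 0.0
```

```bash
python3 - <<'E'
from h import *
s=robot.sense();print(s['t'],s['tool_pos'],s['opening'])
b=cams.camera("scene");t=cams.camera("top");a=cams.camera("wrist")
f=lambda i:cv2.resize(i,(400,300))
cv2.imwrite("pics/w4.png",np.vstack([np.hstack([f(a),f(b[100:250,20:220])]),np.hstack([f(t[190:340,350:550]),f(a)])]))
E
```

```text
8.6667 [ 0.41760215 -0.36421206  0.0127112 ] 0.4011174697246056
```

View pics/w4.png

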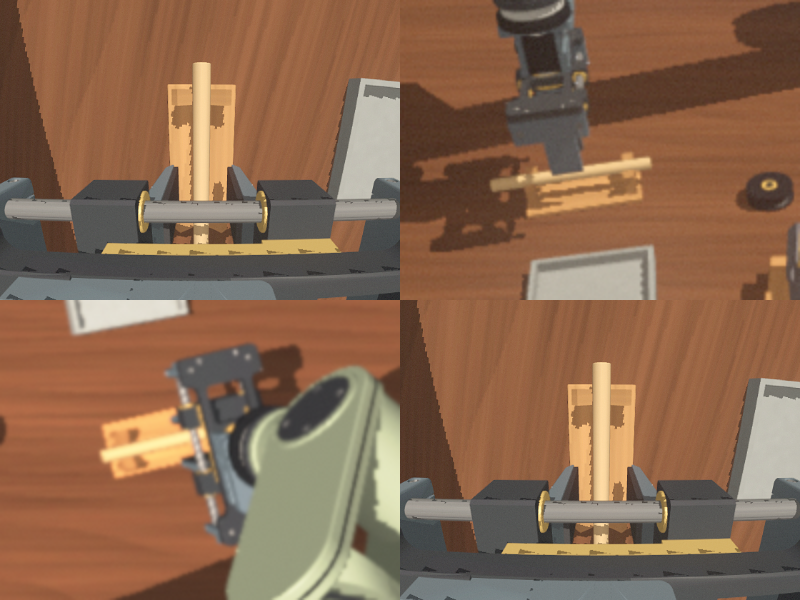

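The dowel lies squarely between the fingers: column 201 of the wrist crop, with the fingers at about 165 and 240. Closing now.

Request:
{"method": "step_arm", "body": {
  "moves": [
    {"slide": [0, 0, 0], "rotation": [0, 0, 0], "gripper": -1},
    {"slide": [0, 0, 0], "rotation": [0, 0, 0], "gripper": -1},
    {"slide": [0, 0, 0], "rotation": [0, 0, 0], "gripper": -1},
    {"slide": [0, 0, 0], "rotation": [0, 0, 0], "gripper": -1},
    {"slide": [0, 0, 0], "rotation": [0, 0, 0], "gripper": -1},
    {"slide": [0, 0, 0], "rotation": [0, 0, 0], "gripper": -1}
  ],
  "force": 40
}}

```text
t: 9.32
tool_pos: [0.4178, -0.3644, 0.0132]
eef_rot: [[-0.219, 0.976, 0.0], [0.976, 0.219, -0.0], [-0.0, 0.0, -1.0]]
contact_force: [-0.0, -0.7, 0.1]
opening: 0.009
finger_force: 0.0
```

```bash
python3 - <<'E'
from h import *
b=cams.camera("scene");t=cams.camera("top");a=cams.camera("wrist")
f=lambda i:cv2.resize(i,(400,300))
cv2.imwrite("pics/w5.png",np.vstack([np.hstack([f(a),f(b[100:250,20:220])]),np.hstack([f(t[190:340,350:550]),f(a[200:350,180:380])])]))
E
```

```text
(no output)
```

View pics/w5.png

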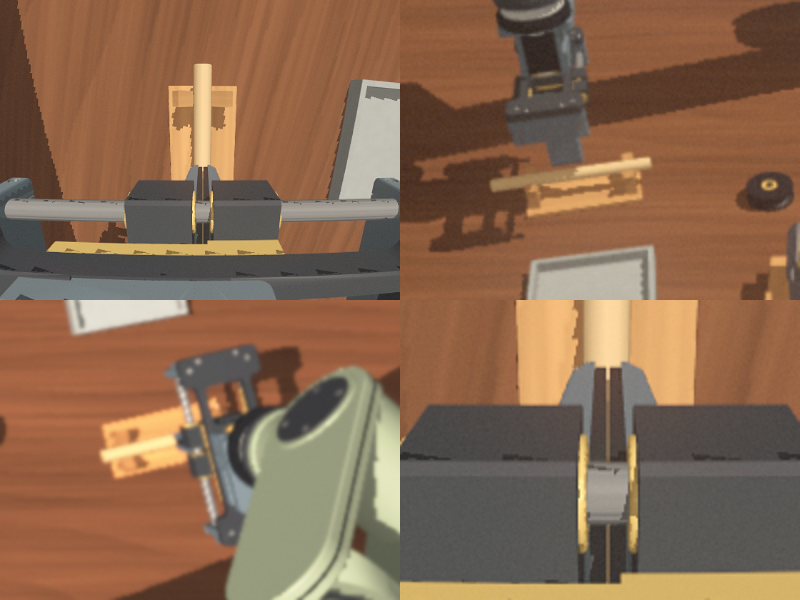

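The fingers shut above the dowel: the scene crop shows the tips ending at about (567,163), behind and above the dowel. So the tip height disagrees with what is reported. I'll check it by projection.

```bash
python3 - <<'E'
from h import *
s=robot.sense();p=np.array(s['tool_pos']);print(p,s['qpos'])
for dz in(0,.02,.03,.04,.06): print(dz,proj(cam("scene"),p+[0,0,dz]),proj(cam("top"),p+[0,0,dz]),proj(cam("wrist"),p+[0,0,dz]))
E
```

```text
[ 0.4177339  -0.3643337   0.01303679] [-7.37939395e-01  4.41713281e-01  1.83434157e+00 -6.33199025e-05
  8.65539640e-01 -9.58788184e-01]
0 [[107.09244438 193.10967561]] [[437.61050867 257.2363733 ]] [[281.99411392 239.79495688]]
0.02 [[105.40280798 186.04518769]] [[441.04565574 257.72481521]] [[281.84951561 251.03762944]]
0.03 [[104.54783072 182.45496472]] [[442.8152155  257.97644965]] [[281.76641078 257.50624062]]
0.04 [[103.68604843 178.8254646 ]] [[444.62085091 258.23322923]] [[281.67461341 264.65754558]]
0.06 [[101.94198757 171.44674656]] [[448.34487065 258.76287058]] [[281.45896205 281.48294472]]
```

```bash
python3 - <<'E'
from h import *
b=cams.camera("scene")
cv2.imwrite("pics/s6.png",cv2.resize(b[110:230,40:200],(800,600),interpolation=cv2.INTER_CUBIC))
E
```

```text
(no output)
```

View pics/s6.png

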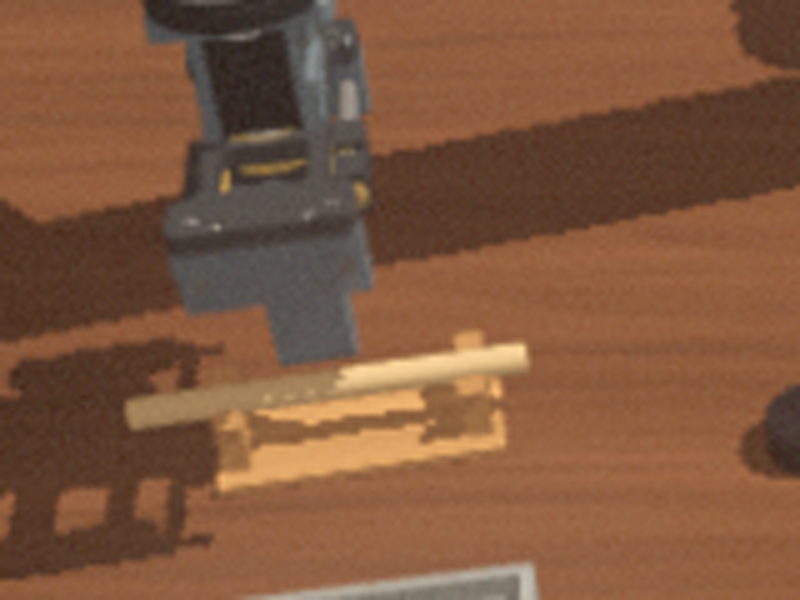

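Tip in the scene view at full-frame (103.6,182) matches a point about 30 mm above the reported TCP. The wrist view agrees: the finger front edge is at row 232, as it would be for tips 30 mm short. So real tips ≈ reported z + 30 mm. I'll open and go down 28 mm more, watching the force.

Request:
{"method": "step_arm", "body": {
  "moves": [
    {"slide": [0, 0, -0.02], "rotation": [0, 0, 0], "gripper": -0.2},
    {"slide": [0, 0, 0], "rotation": [0, 0, 0], "gripper": -0.2},
    {"slide": [0, 0, 0], "rotation": [0, 0, 0], "gripper": -0.2},
    {"slide": [0, 0, 0], "rotation": [0, 0, 0], "gripper": -0.2},
    {"slide": [0, 0, 0], "rotation": [0, 0, 0], "gripper": -0.2},
    {"slide": [0, 0, 0], "rotation": [0, 0, 0], "gripper": -0.2},
    {"slide": [0, 0, 0.03], "rotation": [0, 0, 0], "gripper": -0.2},
    {"slide": [0, 0, 0.03], "rotation": [0, 0, 0], "gripper": -0.2},
    {"slide": [0, 0, 0.02], "rotation": [0, 0, 0], "gripper": -0.2},
    {"slide": [0, 0, 0.02], "rotation": [0, 0, 0], "gripper": -0.2},
    {"slide": [0, 0, 0.01], "rotation": [0, 0, 0], "gripper": -0.2},
    {"slide": [0, 0, 0], "rotation": [0, 0, 0], "gripper": -0.2}
  ]
}}

```text
t: 10.52
tool_pos: [0.4172, -0.3638, -0.0151]
eef_rot: [[-0.219, 0.976, -0.002], [0.976, 0.219, 0.001], [0.002, -0.001, -1.0]]
contact_force: [0.5, 0.3, -1.1]
opening: 0.402
finger_force: 0.0
```

Request:
{"method": "step_arm", "body": {
  "moves": [
    {"slide": [0, 0, 0], "rotation": [0, 0, 0], "gripper": -1},
    {"slide": [0, 0, 0], "rotation": [0, 0, 0], "gripper": -1},
    {"slide": [0, 0, 0], "rotation": [0, 0, 0], "gripper": -1},
    {"slide": [0, 0, 0], "rotation": [0, 0, 0], "gripper": -1},
    {"slide": [0, 0, 0], "rotation": [0, 0, 0], "gripper": -1}
  ],
  "force": 40
}}

```text
t: 10.93
tool_pos: [0.4174, -0.3646, -0.0135]
eef_rot: [[-0.219, 0.976, -0.0], [0.976, 0.219, -0.001], [-0.001, -0.001, -1.0]]
contact_force: [-2.3, -0.4, 1.8]
opening: 0.142
finger_force: 40.0
```

Request:
{"method": "step_arm", "body": {
  "moves": [
    {"slide": [0, 0, -0.04], "rotation": [0, 0, 0], "gripper": -1},
    {"slide": [0, 0, -0.1], "rotation": [0, 0, 0], "gripper": -1},
    {"slide": [0, 0, -0.1], "rotation": [0, 0, 0], "gripper": -1},
    {"slide": [0, 0, -0.1], "rotation": [0, 0, 0], "gripper": -1},
    {"slide": [0, 0, -0.1], "rotation": [0, 0, 0], "gripper": -1},
    {"slide": [0, 0, -0.06], "rotation": [0, 0, 0], "gripper": -1},
    {"slide": [0, 0, 0], "rotation": [0, 0, 0], "gripper": -1}
  ]
}}

```text
t: 11.52
tool_pos: [0.4202, -0.3663, 0.1408]
eef_rot: [[-0.219, 0.976, 0.008], [0.976, 0.219, -0.006], [-0.008, 0.006, -1.0]]
contact_force: [0.6, -0.4, -0.6]
opening: 0.142
finger_force: 40.0
```

```bash
python3 - <<'E'
from h import *
go(.42,-.09,.13,180)
t=cams.camera("top");cv2.imwrite("pics/t7.png",cv2.resize(t[105:205,265:365],(600,600),interpolation=cv2.INTER_CUBIC))
print(rect(cam("top"),"stand",.022,"top"))
E
```

```text
slide [0.899 0.201 0.03 ] rot [-1.000e-04  3.400e-03 -4.297e-01]
[(0.66, [645.7, -90.4, 181.1, 78.7, 0.6], [646.9, -89.9])]
```

View pics/t7.png

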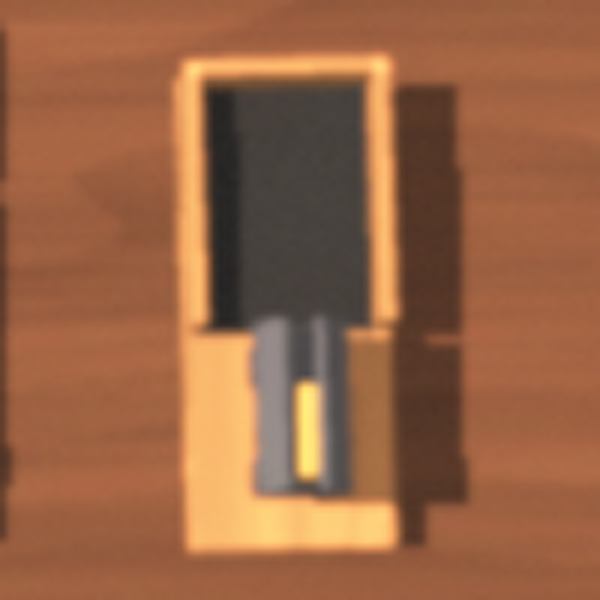

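The crop shows the sleeve from the mouth at about (302,493) to the far end at about (300,320), with the brass roller visible in the slit from (308,380) to (308,478). The catch tray is above it.

```bash
python3 - <<'E'
from h import *
c=cam("top");f=lambda p,z:print(np.round(unproj(c,np.array(p)/6.+[265,105],z)*1000,1).tolist())
f([[187,550],[397,550]],.022); f([[183,62],[390,55]],.044)
f([[255,490],[350,493]],.062); f([[293,485],[323,485],[290,325],[316,325]],.0765)
f([[308,380],[309,480]],.074)
f([[198,325],[395,325]],.044)
E
```

```text
[[554.9, -53.7], [553.9, -130.4]]
[[728.4, -53.5], [730.3, -127.9]]
[[572.6, -75.1], [571.1, -108.5]]
[[572.7, -87.0], [572.6, -97.3], [628.2, -86.9], [628.1, -95.9]]
[[609.4, -93.1], [574.6, -92.8]]
[[633.7, -57.4], [633.0, -128.0]]
```

Request:
{"method": "step_arm", "body": {
  "moves": [
    {"slide": [0.112, 0.025, 0], "rotation": [0, 0, 0], "gripper": -1},
    {"slide": [0.112, 0.025, 0], "rotation": [0, 0, 0], "gripper": -1},
    {"slide": [0.112, 0.025, 0], "rotation": [0, 0, 0], "gripper": -1},
    {"slide": [0.112, 0.025, 0], "rotation": [0, 0, 0], "gripper": -1},
    {"slide": [0.112, 0.025, 0], "rotation": [0, 0, 0], "gripper": -1},
    {"slide": [0.112, 0.025, 0], "rotation": [0, 0, 0], "gripper": -1},
    {"slide": [0.112, 0.025, 0], "rotation": [0, 0, 0], "gripper": -1},
    {"slide": [0.112, 0.025, 0], "rotation": [0, 0, 0], "gripper": -1},
    {"slide": [0, 0, 0], "rotation": [0, 0, -0.039], "gripper": -1},
    {"slide": [0, 0, 0], "rotation": [0, 0, -0.039], "gripper": -1},
    {"slide": [0, 0, 0], "rotation": [0, 0, -0.039], "gripper": -1},
    {"slide": [0, 0, 0], "rotation": [0, 0, -0.039], "gripper": -1}
  ]
}}

```text
t: 12.62
tool_pos: [0.416, -0.0881, 0.1341]
eef_rot: [[-0.658, 0.753, -0.004], [0.753, 0.658, 0.001], [0.003, -0.002, -1.0]]
contact_force: [0.1, 1.2, -1.6]
opening: 0.142
finger_force: 40.0
```

Request:
{"method": "step_arm", "body": {
  "moves": [
    {"slide": [0, 0, 0], "rotation": [0, 0, -0.039], "gripper": -1},
    {"slide": [0, 0, 0], "rotation": [0, 0, -0.039], "gripper": -1},
    {"slide": [0, 0, 0], "rotation": [0, 0, -0.039], "gripper": -1},
    {"slide": [0, 0, 0], "rotation": [0, 0, -0.039], "gripper": -1},
    {"slide": [0, 0, 0], "rotation": [0, 0, -0.039], "gripper": -1},
    {"slide": [0, 0, 0], "rotation": [0, 0, -0.039], "gripper": -1},
    {"slide": [0, 0, 0], "rotation": [0, 0, -0.039], "gripper": -1},
    {"slide": [0, 0, 0], "rotation": [0, 0, 0], "gripper": -1}
  ]
}}

```text
t: 13.28
tool_pos: [0.4161, -0.0885, 0.1342]
eef_rot: [[-1.0, 0.0, -0.004], [0.0, 1.0, 0.001], [0.004, 0.001, -1.0]]
contact_force: [-0.3, 0.0, -0.0]
opening: 0.146
finger_force: 40.0
```

Request:
{"method": "step_arm", "body": {
  "moves": [
    {"slide": [0, -0.006, 0.1], "rotation": [0, 0, 0], "gripper": -1},
    {"slide": [0, -0.006, 0.1], "rotation": [0, 0, 0], "gripper": -1},
    {"slide": [0, 0, 0.1], "rotation": [0, 0, 0], "gripper": -1},
    {"slide": [0, 0, 0.06], "rotation": [0, 0, 0], "gripper": -1},
    {"slide": [-0.04, 0, 0.032], "rotation": [0, 0, 0], "gripper": -1},
    {"slide": [-0.04, 0, 0], "rotation": [0, 0, 0], "gripper": -1},
    {"slide": [0, 0, 0], "rotation": [0, 0, 0], "gripper": -1},
    {"slide": [0, 0, 0], "rotation": [0, 0, 0], "gripper": -1}
  ]
}}

```text
t: 13.95
tool_pos: [0.4422, -0.0926, 0.0186]
eef_rot: [[-1.0, 0.003, 0.0], [0.003, 1.0, -0.0], [-0.0, -0.0, -1.0]]
contact_force: [-1.1, -0.4, 0.3]
opening: 0.145
finger_force: 40.0
```

```bash
python3 - <<'E'
from h import *
s=robot.sense();print(s['tool_pos'])
b=cams.camera("scene");t=cams.camera("top")
f=lambda i:cv2.resize(i,(400,400),interpolation=cv2.INTER_CUBIC)
cv2.imwrite("pics/w8.png",np.hstack([f(t[150:250,265:365]),f(b[150:250,170:270])]))
for n in("top","scene"):print(rect(cam(n),"dowel_center",.062,n))
E
```

```text
[ 0.44224893 -0.09263339  0.01858307]
[(0.45, [440.8, -93.8, 12.9, 177.5, 89.7], [461.2, -94.7])]
[(0.56, [442.5, -93.4, 14.3, 193.9, 89.7], [459.5, -94.2])]
```

View pics/w8.png

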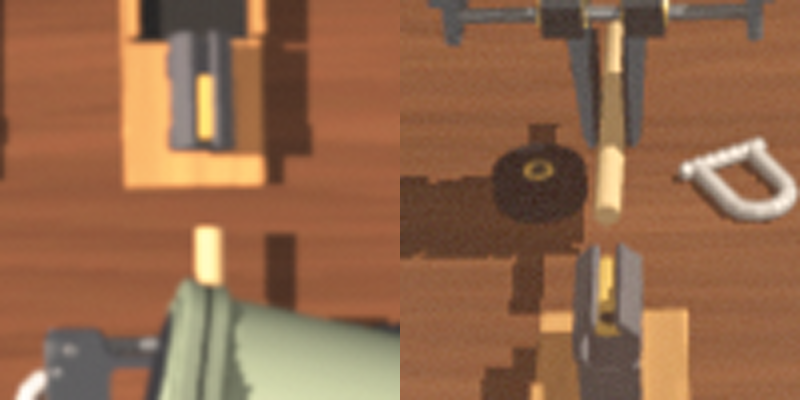

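Left crop (top view): the dowel tip is at about (208,228) and the sleeve mouth at about (201,148), so the tip sits a bit to the right of the sleeve. Right crop (scene view): the dowel points at the mouth.

```bash
python3 - <<'E'
from h import *
c=cam("top");f=lambda p,z:print(np.round(unproj(c,np.array(p)/4.+[265,150],z)*1000,1).tolist())
f([[194,230],[222,230],[194,275],[222,280]],.062);f([[170,147],[232,147],[168,40],[230,40]],.062)
t=cams.camera("top");
for r in (208,212,216): print(r,t[r,308:326].sum(1)//3)
for r in (170,180,185): print(r,t[r,300:330].sum(1)//3)
c=cam("scene");f=lambda p,z:print('scene',np.round(unproj(c,(np.array(p)-[400,0])/4.+[170,150],z)*1000,1).tolist())
f([[594,210],[622,210],[600,150],[624,150]],.062);f([[574,310],[643,310]],.062);f([[607,312]],.062)
E
```

```text
[[528.5, -87.0], [528.4, -101.8], [504.9, -86.6], [502.1, -101.3]]
[[572.4, -75.1], [572.0, -107.8], [628.9, -75.0], [628.6, -107.8]]
208 [ 98  98  98  99 101 144 209 229 232 229 218 192 145 109 101 102 104 104]
212 [102 102 102 101 104 149 214 230 233 231 221 197 148 111 102 100 101 102]
216 [108 108 107 108 109 153 213 230 234 231 222 198 153 117 108 107 107 108]
170 [180 179 181 183 185 186 179 159 144 143 141 139 126 108 150 197 202 192
 160 114  85  80  83  95 104 109 111 111 112 106]
180 [180 181 182 183 185 187 184 167 148 142 142 141 133 112 146 196 202 194
 169 125  94  80  81  92 104 111 113 113 115 108]
185 [182 182 182 185 186 185 172 143 133 139 141 139 130 107  94  94  96 101
 116 114  94  80  78  89 104 111 113 115 114 109]
scene [[527.4, -99.7], [527.9, -85.2], [474.1, -98.4], [474.6, -85.5]]
scene [[606.8, -106.5], [608.0, -73.2]]
scene [[608.9, -90.5]]
```

Request:
{"method": "step_arm", "body": {
  "moves": [
    {"slide": [0, 0.009, 0.006], "rotation": [0, 0, 0], "gripper": -1},
    {"slide": [-0.03, 0, 0], "rotation": [0, 0, 0], "gripper": -1},
    {"slide": [-0.03, 0, 0], "rotation": [0, 0, 0], "gripper": -1},
    {"slide": [-0.03, 0, 0], "rotation": [0, 0, 0], "gripper": -1},
    {"slide": [-0.02, 0, 0], "rotation": [0, 0, 0], "gripper": -1},
    {"slide": [-0.02, 0, 0], "rotation": [0, 0, 0], "gripper": -1},
    {"slide": [-0.02, 0, 0], "rotation": [0, 0, 0], "gripper": -1},
    {"slide": [-0.01, 0, 0], "rotation": [0, 0, 0], "gripper": -1},
    {"slide": [0, 0, 0], "rotation": [0, 0, 0], "gripper": -1}
  ]
}}

```text
t: 14.95
tool_pos: [0.4896, -0.09, 0.0164]
eef_rot: [[-1.0, 0.002, -0.001], [0.002, 1.0, -0.0], [0.001, -0.0, -1.0]]
contact_force: [-0.6, -0.3, -0.4]
opening: 0.14
finger_force: 40.0
```

Request:
{"method": "step_arm", "body": {
  "moves": [
    {"slide": [-0.015, 0, 0], "rotation": [0, 0, 0], "gripper": -1},
    {"slide": [-0.015, 0, 0], "rotation": [0, 0, 0], "gripper": -1},
    {"slide": [-0.015, 0, 0], "rotation": [0, 0, 0], "gripper": -1},
    {"slide": [-0.015, 0, 0], "rotation": [0, 0, 0], "gripper": -1},
    {"slide": [-0.015, 0, 0], "rotation": [0, 0, 0], "gripper": -1}
  ]
}}

```text
t: 15.37
tool_pos: [0.5117, -0.0899, 0.0164]
eef_rot: [[-1.0, 0.002, -0.001], [0.002, 1.0, 0.0], [0.001, 0.0, -1.0]]
contact_force: [-3.4, -0.3, -0.2]
opening: 0.142
finger_force: 40.0
```

```bash
python3 - <<'E'
from h import *
b=cams.camera("scene");t=cams.camera("top")
f=lambda i:cv2.resize(i,(400,400),interpolation=cv2.INTER_CUBIC)
cv2.imwrite("pics/w9.png",np.hstack([f(t[130:230,265:365]),f(b[170:270,170:270])]))
E
```

```text
(no output)
```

View pics/w9.png

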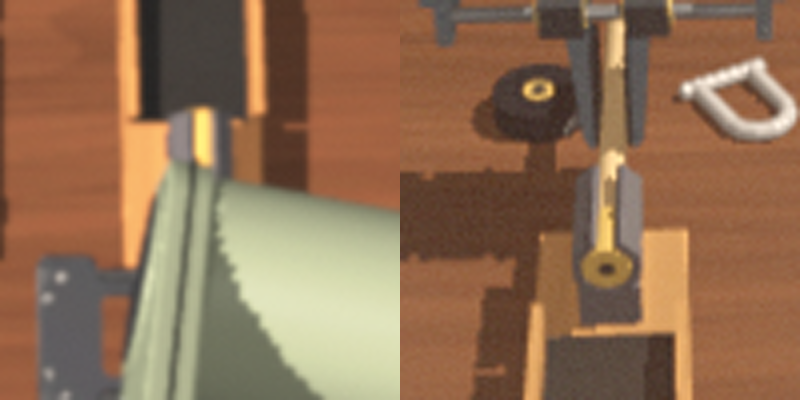

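The roller's end face shows at the sleeve's far end (right crop, (606,266)), and the push takes about 3.4 N. Pushing on.

Request:
{"method": "step_arm", "body": {
  "moves": [
    {"slide": [-0.015, 0, 0], "rotation": [0, 0, 0], "gripper": -1},
    {"slide": [-0.015, 0, 0], "rotation": [0, 0, 0], "gripper": -1},
    {"slide": [-0.015, 0, 0], "rotation": [0, 0, 0], "gripper": -1},
    {"slide": [-0.015, 0, 0], "rotation": [0, 0, 0], "gripper": -1},
    {"slide": [-0.015, 0, 0], "rotation": [0, 0, 0], "gripper": -1},
    {"slide": [-0.015, 0, 0], "rotation": [0, 0, 0], "gripper": -1},
    {"slide": [-0.015, 0, 0], "rotation": [0, 0, 0], "gripper": -1},
    {"slide": [-0.008, 0, 0], "rotation": [0, 0, 0], "gripper": -1},
    {"slide": [0, 0, 0], "rotation": [0, 0, 0], "gripper": -1},
    {"slide": [0, 0, 0], "rotation": [0, 0, 0], "gripper": -1}
  ]
}}

```text
t: 16.3
tool_pos: [0.5472, -0.0904, 0.017]
eef_rot: [[-1.0, 0.002, 0.002], [0.002, 1.0, -0.001], [-0.002, -0.001, -1.0]]
contact_force: [0.1, -0.3, -0.6]
opening: 0.144
finger_force: 40.0
```

```bash
python3 - <<'E'
from h import *
b=cams.camera("scene");t=cams.camera("top")
f=lambda i:cv2.resize(i,(400,400),interpolation=cv2.INTER_CUBIC)
cv2.imwrite("pics/w10.png",np.hstack([f(t[100:200,265:365]),f(b[200:300,170:270])]))
for n in("top","scene"):print(rect(cam(n),"roller_center",.035,n))
go(.43,-.0925,.0164,180)
E
```

```text
[(0.62, [669.1, -97.2, 25.2, 19.5, 62.7], [668.2, -96.9])]
[(0.64, [660.3, -91.6, 59.8, 22.9, 2.3], [660.6, -91.9])]
slide [ 0.386 -0.009  0.001] rot [-0.0001  0.0002 -0.0007]
```

View pics/w10.png

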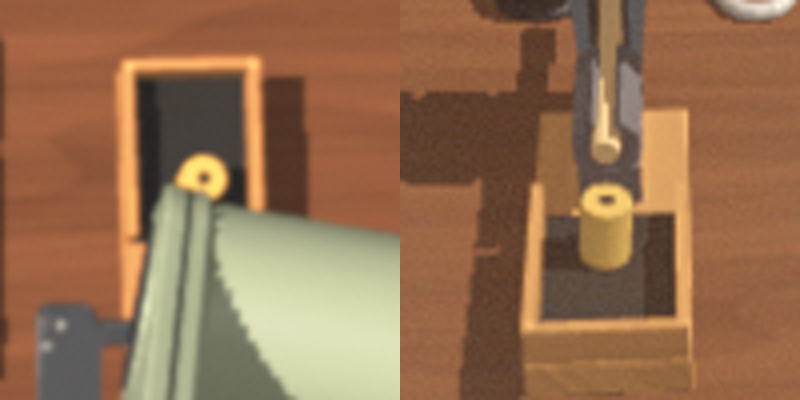

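The roller stands upright in the catch tray (right crop (605,225)). Backing the dowel out and returning it to the cradle.

Request:
{"method": "step_arm", "body": {
  "moves": [
    {"slide": [0.05, 0, 0], "rotation": [0, 0, 0], "gripper": -1},
    {"slide": [0.1, 0, 0], "rotation": [0, 0, 0], "gripper": -1},
    {"slide": [0.1, -0.003, 0], "rotation": [0, 0, 0], "gripper": -1},
    {"slide": [0.1, -0.003, 0], "rotation": [0, 0, 0], "gripper": -1},
    {"slide": [0.05, 0, 0], "rotation": [0, 0, 0], "gripper": -1},
    {"slide": [0, 0, -0.08], "rotation": [0, 0, 0], "gripper": -1},
    {"slide": [0, 0, -0.1], "rotation": [0, 0, 0], "gripper": -1},
    {"slide": [0, 0, -0.1], "rotation": [0, 0, 0], "gripper": -1},
    {"slide": [0, 0, -0.1], "rotation": [0, 0, 0], "gripper": -1},
    {"slide": [0, -0.1, 0], "rotation": [0, 0, 0], "gripper": -1},
    {"slide": [0, -0.1, 0], "rotation": [0, 0, 0], "gripper": -1},
    {"slide": [0, -0.1, 0], "rotation": [0, 0, 0], "gripper": -1}
  ]
}}

```text
t: 17.5
tool_pos: [0.4259, -0.1826, 0.1317]
eef_rot: [[-1.0, 0.001, 0.002], [0.001, 1.0, -0.001], [-0.002, -0.001, -1.0]]
contact_force: [0.3, -0.1, -1.1]
opening: 0.144
finger_force: 40.0
```

Request:
{"method": "step_arm", "body": {
  "moves": [
    {"slide": [0, -0.12, 0], "rotation": [0, 0, 0], "gripper": -1},
    {"slide": [0, -0.12, 0], "rotation": [0, 0, 0], "gripper": -1},
    {"slide": [0, -0.12, 0], "rotation": [0, 0, 0], "gripper": -1},
    {"slide": [0, -0.12, 0], "rotation": [0, 0, 0], "gripper": -1},
    {"slide": [0, -0.06, 0], "rotation": [0, 0, 0.039], "gripper": -1},
    {"slide": [0, 0, 0], "rotation": [0, 0, 0.039], "gripper": -1},
    {"slide": [0, 0, 0], "rotation": [0, 0, 0.039], "gripper": -1},
    {"slide": [0, 0, 0], "rotation": [0, 0, 0.039], "gripper": -1},
    {"slide": [0, 0, 0], "rotation": [0, 0, 0.039], "gripper": -1},
    {"slide": [0, 0, 0], "rotation": [0, 0, 0.039], "gripper": -1},
    {"slide": [0, 0, 0], "rotation": [0, 0, 0.039], "gripper": -1},
    {"slide": [0, 0, 0], "rotation": [0, 0, 0.039], "gripper": -1}
  ]
}}

```text
t: 18.5
tool_pos: [0.4251, -0.3436, 0.1307]
eef_rot: [[-0.55, 0.835, 0.0], [0.835, 0.55, -0.0], [-0.0, 0.0, -1.0]]
contact_force: [0.1, -1.6, 0.2]
opening: 0.143
finger_force: 40.0
```

Request:
{"method": "step_arm", "body": {
  "moves": [
    {"slide": [0, 0, 0], "rotation": [0, 0, 0.039], "gripper": -1},
    {"slide": [0, 0, 0], "rotation": [0, 0, 0.039], "gripper": -1},
    {"slide": [0, 0, 0], "rotation": [0, 0, 0.037], "gripper": -1},
    {"slide": [0, 0, 0], "rotation": [0, 0, 0], "gripper": -1}
  ]
}}

```text
t: 18.83
tool_pos: [0.4251, -0.3436, 0.1307]
eef_rot: [[-0.223, 0.975, 0.0], [0.975, 0.223, -0.0], [-0.0, 0.0, -1.0]]
contact_force: [-0.4, -0.8, -0.2]
opening: 0.147
finger_force: 40.0
```

```bash
python3 - <<'E'
from h import *
go(.4155,-.355,-.012,102.6)
E
```

```text
slide [-0.03  -0.04   0.476] rot [0.0001 0.0001 0.0017]
```

Request:
{"method": "step_arm", "body": {
  "moves": [
    {"slide": [-0.03, -0.04, 0.04], "rotation": [0, 0, 0.0015], "gripper": -1},
    {"slide": [0, 0, 0.1], "rotation": [0, 0, 0], "gripper": -1},
    {"slide": [0, 0, 0.1], "rotation": [0, 0, 0], "gripper": -1},
    {"slide": [0, 0, 0.1], "rotation": [0, 0, 0], "gripper": -1},
    {"slide": [0, 0, 0.06], "rotation": [0, 0, 0], "gripper": -1},
    {"slide": [0, 0, 0.03], "rotation": [0, 0, 0], "gripper": -1},
    {"slide": [0, 0, 0.03], "rotation": [0, 0, 0], "gripper": -1},
    {"slide": [0, 0, 0.016], "rotation": [0, 0, 0], "gripper": -1},
    {"slide": [0, 0, 0], "rotation": [0, 0, 0], "gripper": -1}
  ]
}}

```text
t: 19.58
tool_pos: [0.4157, -0.3553, -0.0123]
eef_rot: [[-0.221, 0.975, -0.0], [0.975, 0.221, -0.0], [-0.0, -0.0, -1.0]]
contact_force: [-0.2, 0.5, -0.1]
opening: 0.142
finger_force: 40.0
```

```bash
python3 - <<'E'
from h import *
s=robot.sense();c=cam("wrist",s)
b=cams.camera("scene");a=cams.camera("wrist")
f=lambda i:cv2.resize(i,(400,300),interpolation=cv2.INTER_CUBIC)
cv2.imwrite("pics/w11.png",np.hstack([f(a),f(b[140:230,50:170])]))
E
```

```text
(no output)
```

View pics/w11.png

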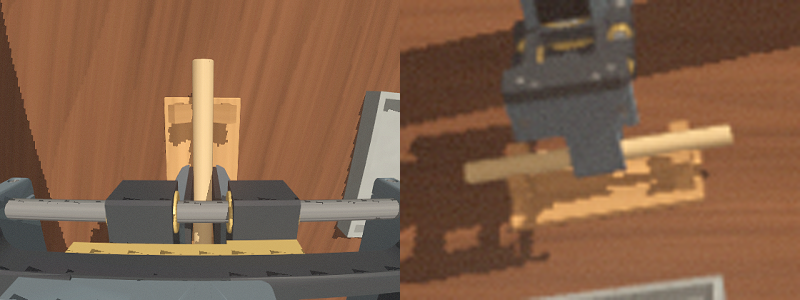

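The dowel lies over both saddles, roughly centred (right crop). Releasing, then going to the sheave.

Request:
{"method": "step_arm", "body": {
  "moves": [
    {"slide": [0, 0, 0.004], "rotation": [0, 0, 0], "gripper": -0.3},
    {"slide": [0, 0, 0], "rotation": [0, 0, 0], "gripper": -0.3},
    {"slide": [0, 0, 0], "rotation": [0, 0, 0], "gripper": -0.3},
    {"slide": [0, 0, 0], "rotation": [0, 0, 0], "gripper": -0.3},
    {"slide": [0, 0, -0.05], "rotation": [0, 0, 0], "gripper": -0.3},
    {"slide": [0, 0, -0.12], "rotation": [0, 0, 0], "gripper": -0.3},
    {"slide": [0, 0, -0.12], "rotation": [0, 0, 0], "gripper": 1},
    {"slide": [0, 0, -0.12], "rotation": [0, 0, 0], "gripper": 1},
    {"slide": [0, 0, -0.07], "rotation": [0, 0, 0], "gripper": 1}
  ]
}}

```text
t: 20.43
tool_pos: [0.4169, -0.3563, 0.135]
eef_rot: [[-0.221, 0.975, 0.005], [0.975, 0.221, -0.004], [-0.005, 0.004, -1.0]]
contact_force: [0.5, -0.9, -0.0]
opening: 0.538
finger_force: 0.0
```

```bash
python3 - <<'E'
from h import *
s=robot.sense();c=cam("wrist",s);cams.camera("wrist");cams.camera("scene")
print(rect(c,"dowel_center",.032,"wrist"),rect(c,"cradle",.006,"wrist"),rect(cam("scene"),"dowel_center",.032,"scene"))
go(.427,-.137,.13,90)
E
```

```text
[(0.71, [414.7, -351.0, 15.1, 172.0, 13.0], [414.5, -346.8])] [(0.76, [416.9, -358.2, 59.9, 139.7, 12.3], [415.6, -353.1])] [(0.94, [416.4, -357.2, 25.6, 175.5, 11.7], [416.5, -357.0])]
slide [ 0.698  0.2   -0.   ] rot [-0.0004 -0.0004  0.0708]
```

Request:
{"method": "step_arm", "body": {
  "moves": [
    {"slide": [0.116, 0.033, 0], "rotation": [0, 0, 0], "gripper": 1},
    {"slide": [0.116, 0.033, 0], "rotation": [0, 0, 0], "gripper": 1},
    {"slide": [0.116, 0.033, 0], "rotation": [0, 0, 0], "gripper": 1},
    {"slide": [0.116, 0.033, 0], "rotation": [0, 0, 0], "gripper": 1},
    {"slide": [0.116, 0.033, 0], "rotation": [0, 0, 0], "gripper": 1},
    {"slide": [0.116, 0.033, 0], "rotation": [0, 0, 0], "gripper": 1},
    {"slide": [0, 0, 0], "rotation": [0, 0, 0.035], "gripper": 1},
    {"slide": [0, 0, 0], "rotation": [0, 0, 0.035], "gripper": 1},
    {"slide": [0, 0, 0], "rotation": [0, 0, 0], "gripper": 1}
  ]
}}

```text
t: 21.43
tool_pos: [0.4263, -0.1371, 0.129]
eef_rot: [[-0.003, 1.0, -0.003], [1.0, 0.003, 0.001], [0.001, -0.003, -1.0]]
contact_force: [-0.6, 0.2, 0.3]
opening: 0.998
finger_force: 0.0
```

```bash
python3 - <<'E'
from h import *
s=robot.sense();c=cam("wrist",s);cams.camera("wrist");print(s['tool_pos'])
print(rect(c,"sheave_center",.018,"wrist"),[(round(d['score'],2),unproj(c,d['xy'],.009)*1000) for d in cams.place_of("wrist","sheave_center")])
print(rect(c,"shackle_center",.005,"wrist"))
E
```

```text
[ 0.42633869 -0.13714338  0.12898977]
[(0.83, [428.2, -135.4, 52.6, 54.7, 0.2], [428.2, -135.5])] [(0.62, array([[ 427.51855698, -135.09783995]])), (0.23, array([[689.35733759, -92.43489736]]))]
[(0.57, [428.2, -18.5, 66.0, 53.5, 26.8], [424.8, -18.9])]
```

Request:
{"method": "step_arm", "body": {
  "moves": [
    {"slide": [0.005, 0.005, 0.1], "rotation": [0, 0, 0], "gripper": 1},
    {"slide": [0, 0, 0.1], "rotation": [0, 0, 0], "gripper": 1},
    {"slide": [0, 0, 0.1], "rotation": [0, 0, 0], "gripper": 1},
    {"slide": [0, 0, 0.1], "rotation": [0, 0, 0], "gripper": 1},
    {"slide": [0, 0, 0.06], "rotation": [0, 0, 0], "gripper": 1},
    {"slide": [0, 0, 0.03], "rotation": [0, 0, 0], "gripper": 1},
    {"slide": [0, 0, 0.02], "rotation": [0, 0, 0], "gripper": 1},
    {"slide": [0, 0, 0], "rotation": [0, 0, 0], "gripper": -1}
  ],
  "force": 25
}}

```text
t: 22.3
tool_pos: [0.4287, -0.1371, -0.023]
eef_rot: [[-0.003, 1.0, -0.001], [1.0, 0.003, 0.0], [0.0, -0.001, -1.0]]
contact_force: [1.2, 0.1, 0.7]
opening: 0.957
finger_force: 0.0
```

Request:
{"method": "step_arm", "body": {
  "moves": [
    {"slide": [0, 0, 0], "rotation": [0, 0, 0], "gripper": -1},
    {"slide": [0, 0, 0], "rotation": [0, 0, 0], "gripper": -1},
    {"slide": [0, 0, 0], "rotation": [0, 0, 0], "gripper": -1},
    {"slide": [0, 0, 0], "rotation": [0, 0, 0], "gripper": -1},
    {"slide": [0, 0, 0], "rotation": [0, 0, 0], "gripper": -1},
    {"slide": [0, 0, 0], "rotation": [0, 0, 0], "gripper": -1},
    {"slide": [0, 0, 0], "rotation": [0, 0, 0], "gripper": -1}
  ]
}}

```text
t: 22.88
tool_pos: [0.4292, -0.137, -0.0218]
eef_rot: [[-0.003, 1.0, 0.001], [1.0, 0.003, -0.0], [-0.0, 0.001, -1.0]]
contact_force: [-1.8, 0.5, 4.8]
opening: 0.569
finger_force: 25.0
```

Request:
{"method": "step_arm", "body": {
  "moves": [
    {"slide": [0, 0, -0.05], "rotation": [0, 0, 0], "gripper": -1},
    {"slide": [0, 0, -0.12], "rotation": [0, 0, 0], "gripper": -1},
    {"slide": [0, 0, -0.12], "rotation": [0, 0, 0], "gripper": -1},
    {"slide": [0, 0, -0.1], "rotation": [0, 0, 0], "gripper": -1},
    {"slide": [0.094, 0.082, 0], "rotation": [0, 0, 0], "gripper": -1},
    {"slide": [0.094, 0.082, 0], "rotation": [0, 0, 0], "gripper": -1},
    {"slide": [0.094, 0.082, 0], "rotation": [0, 0, 0], "gripper": -1},
    {"slide": [0.094, 0.082, 0], "rotation": [0, 0, 0], "gripper": -1},
    {"slide": [0.094, 0.082, 0], "rotation": [0, 0, 0], "gripper": -1},
    {"slide": [0.094, 0.082, 0], "rotation": [0, 0, 0], "gripper": -1},
    {"slide": [0.094, 0.082, 0], "rotation": [0, 0, 0], "gripper": -1},
    {"slide": [0.094, 0.08, 0], "rotation": [0, 0, 0], "gripper": -1}
  ]
}}

```text
t: 23.88
tool_pos: [0.6253, 0.0909, 0.0941]
eef_rot: [[-0.003, 1.0, -0.001], [1.0, 0.003, -0.0], [-0.0, -0.001, -1.0]]
contact_force: [0.8, -0.5, -0.2]
opening: 0.569
finger_force: 25.0
```

```bash
python3 - <<'E'
from h import *
s=robot.sense();c=cam("wrist",s);cams.camera("wrist");print(s['tool_pos'],s['opening'])
for n in("tray_sheave","tray_ring"): print(n,rect(c,n,.017,"wrist"),[(round(d['score'],2),unproj(c,d['xy'],0)*1000) for d in cams.place_of("wrist",n)])
go(.625,.0885,-.014,90)
E
```

```text
[0.62533452 0.09094135 0.09414486] 0.5689752608500134
tray_sheave [(0.58, [663.1, 93.6, 119.6, 196.8, 88.4], [668.1, 110.9])] [(0.57, array([[630.23128498,  92.19074957]]))]
tray_ring [(0.93, [656.3, 247.9, 195.7, 25.5, 0.9], [651.4, 248.6])] []
slide [-0.001  0.005  0.36 ] rot [-0.0007  0.0003  0.001 ]
```

Request:
{"method": "step_arm", "body": {
  "moves": [
    {"slide": [0, 0.004, 0.1], "rotation": [0, 0, 0], "gripper": -1},
    {"slide": [0, 0, 0.1], "rotation": [0, 0, 0], "gripper": -1},
    {"slide": [0, 0, 0.09], "rotation": [0, 0, 0], "gripper": -1},
    {"slide": [0, 0, 0.045], "rotation": [0, 0, 0], "gripper": -1},
    {"slide": [0, 0, 0.025], "rotation": [0, 0, 0], "gripper": -1},
    {"slide": [0, 0, 0], "rotation": [0, 0, 0], "gripper": -1},
    {"slide": [0, 0, 0], "rotation": [0, 0, 0], "gripper": 0.5},
    {"slide": [0, 0, 0], "rotation": [0, 0, 0], "gripper": 0.5},
    {"slide": [0, 0, 0], "rotation": [0, 0, 0], "gripper": 0.5},
    {"slide": [0, 0, -0.04], "rotation": [0, 0, 0], "gripper": 0.5},
    {"slide": [0, 0, -0.12], "rotation": [0, 0, 0], "gripper": 0.5},
    {"slide": [0, 0, -0.12], "rotation": [0, 0, 0], "gripper": 1}
  ]
}}

```text
t: 25.13
tool_pos: [0.6247, 0.0892, 0.0716]
eef_rot: [[-0.003, 1.0, -0.003], [1.0, 0.003, -0.0], [-0.0, -0.003, -1.0]]
contact_force: [0.9, 0.1, 0.8]
opening: 0.794
finger_force: 0.0
```

```bash
python3 - <<'E'
from h import *
s=robot.sense();c=cam("wrist",s);cams.camera("wrist");print(s['tool_pos'],s['opening'])
print(rect(c,"sheave_center",.023,"wrist"))
go(.427,-.0185,.1,30)
E
```

```text
[0.62473166 0.08915112 0.07162814] 0.7935325261205476
[(0.92, [626.2, 89.6, 52.9, 55.2, 27.0], [626.7, 90.3])]
slide [-0.36  -0.68  -0.081] rot [ 0.0041 -0.003   0.3342]
```

Request:
{"method": "step_arm", "body": {
  "moves": [
    {"slide": [-0.06, -0.113, -0.03], "rotation": [0, 0, 0], "gripper": 1},
    {"slide": [-0.06, -0.113, -0.03], "rotation": [0, 0, 0], "gripper": 1},
    {"slide": [-0.06, -0.113, -0.02], "rotation": [0, 0, 0], "gripper": 1},
    {"slide": [-0.06, -0.113, 0], "rotation": [0, 0, 0], "gripper": 1},
    {"slide": [-0.06, -0.113, 0], "rotation": [0, 0, 0], "gripper": 1},
    {"slide": [-0.06, -0.113, 0], "rotation": [0, 0, 0], "gripper": 1},
    {"slide": [0, 0, 0], "rotation": [0, 0, 0.037], "gripper": 1},
    {"slide": [0, 0, 0], "rotation": [0, 0, 0.037], "gripper": 1},
    {"slide": [0, 0, 0], "rotation": [0, 0, 0.037], "gripper": 1},
    {"slide": [0, 0, 0], "rotation": [0, 0, 0.037], "gripper": 1},
    {"slide": [0, 0, 0], "rotation": [0, 0, 0.037], "gripper": 1},
    {"slide": [0, 0, 0], "rotation": [0, 0, 0.037], "gripper": 1}
  ]
}}

```text
t: 26.23
tool_pos: [0.423, -0.0193, 0.0957]
eef_rot: [[0.645, 0.764, 0.002], [0.764, -0.645, -0.0], [0.001, 0.002, -1.0]]
contact_force: [-0.4, 0.0, 0.4]
opening: 1.001
finger_force: 0.0
```

Request:
{"method": "step_arm", "body": {
  "moves": [
    {"slide": [0, 0, 0], "rotation": [0, 0, 0.037], "gripper": 1},
    {"slide": [0, 0, 0], "rotation": [0, 0, 0.037], "gripper": 1},
    {"slide": [0, 0, 0], "rotation": [0, 0, 0.037], "gripper": 1},
    {"slide": [0, 0, 0], "rotation": [0, 0, 0], "gripper": 1}
  ]
}}

```text
t: 26.57
tool_pos: [0.423, -0.0193, 0.0955]
eef_rot: [[0.865, 0.502, 0.002], [0.502, -0.865, -0.0], [0.001, 0.001, -1.0]]
contact_force: [0.6, -0.1, 0.3]
opening: 1.0
finger_force: 0.0
```

```bash
python3 - <<'E'
from h import *
s=robot.sense();c=cam("wrist",s);a=cams.camera("wrist");print(s['tool_pos'],s['eef_rot'][:2,0])
cv2.imwrite("pics/w12.png",a)
print(rect(c,"shackle_center",.005,"wrist"),[(round(d['score'],2),unproj(c,d['xy'],.005)*1000) for d in cams.place_of("wrist","shackle_center")])
E
```

```text
[ 0.42297736 -0.01927053  0.09554499] [0.86512794 0.50154914]
[(0.58, [428.3, -18.5, 67.0, 56.0, 28.4], [425.1, -19.3])] [(0.97, array([[428.59787533, -18.08928257]]))]
```

View pics/w12.png

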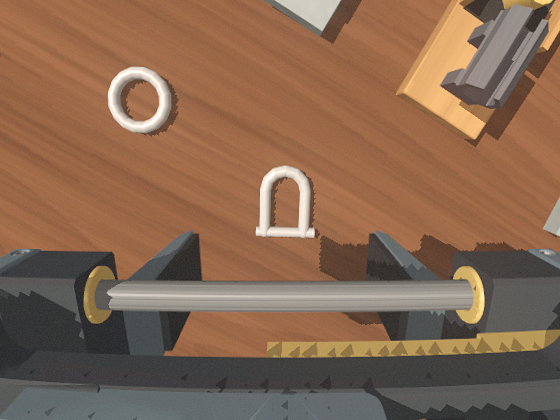

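The shackle is upright in the image (legs at columns 264 and 306, bow on top, pin at row 233), so the tool yaw matches it. The ring is at (140,100).

Request:
{"method": "step_arm", "body": {
  "moves": [
    {"slide": [0.011, 0.006, 0.1], "rotation": [0, 0, 0], "gripper": 1},
    {"slide": [0, 0, 0.1], "rotation": [0, 0, 0], "gripper": 1},
    {"slide": [0, 0, 0.1], "rotation": [0, 0, 0], "gripper": 1},
    {"slide": [0, 0, 0.06], "rotation": [0, 0, 0], "gripper": 0.6},
    {"slide": [0, 0, 0.025], "rotation": [0, 0, 0], "gripper": 0.6},
    {"slide": [0, 0, 0.01], "rotation": [0, 0, 0], "gripper": 0.6},
    {"slide": [0, 0, 0.004], "rotation": [0, 0, 0], "gripper": 0.6},
    {"slide": [0, 0, 0], "rotation": [0, 0, 0], "gripper": 0.6}
  ]
}}

```text
t: 27.38
tool_pos: [0.4274, -0.0193, -0.0243]
eef_rot: [[0.864, 0.504, 0.002], [0.504, -0.864, -0.0], [0.002, 0.001, -1.0]]
contact_force: [0.8, -0.0, 0.3]
opening: 0.801
finger_force: 0.0
```

Request:
{"method": "step_arm", "body": {
  "moves": [
    {"slide": [0, 0, 0.004], "rotation": [0, 0, 0], "gripper": 0.6},
    {"slide": [0, 0, 0], "rotation": [0, 0, 0], "gripper": 0.6}
  ]
}}

```text
t: 27.55
tool_pos: [0.4272, -0.0192, -0.0254]
eef_rot: [[0.864, 0.503, 0.002], [0.503, -0.864, -0.0], [0.002, 0.001, -1.0]]
contact_force: [0.1, -0.4, 0.5]
opening: 0.796
finger_force: 0.0
```

Request:
{"method": "step_arm", "body": {
  "moves": [
    {"slide": [0, 0, 0.004], "rotation": [0, 0, 0], "gripper": 0.6},
    {"slide": [0, 0, 0], "rotation": [0, 0, 0], "gripper": 0.6}
  ]
}}

```text
t: 27.72
tool_pos: [0.4267, -0.0192, -0.0272]
eef_rot: [[0.864, 0.503, 0.001], [0.503, -0.864, -0.0], [0.001, 0.001, -1.0]]
contact_force: [0.7, 1.2, 0.4]
opening: 0.802
finger_force: 0.0
```

Request:
{"method": "step_arm", "body": {
  "moves": [
    {"slide": [0, 0, 0], "rotation": [0, 0, 0], "gripper": -1},
    {"slide": [0, 0, 0], "rotation": [0, 0, 0], "gripper": -1},
    {"slide": [0, 0, 0], "rotation": [0, 0, 0], "gripper": -1},
    {"slide": [0, 0, 0], "rotation": [0, 0, 0], "gripper": -1},
    {"slide": [0, 0, 0], "rotation": [0, 0, 0], "gripper": -1},
    {"slide": [0, 0, 0], "rotation": [0, 0, 0], "gripper": -1},
    {"slide": [0, 0, 0], "rotation": [0, 0, 0], "gripper": -1}
  ],
  "force": 25
}}

```text
t: 28.3
tool_pos: [0.427, -0.0192, -0.0269]
eef_rot: [[0.864, 0.503, 0.001], [0.503, -0.864, -0.0], [0.001, 0.001, -1.0]]
contact_force: [-0.9, 0.0, 5.8]
opening: 0.321
finger_force: 2.6
```

Request:
{"method": "step_arm", "body": {
  "moves": [
    {"slide": [0, 0, -0.04], "rotation": [0, 0, 0], "gripper": -1},
    {"slide": [0, 0, -0.1], "rotation": [0, 0, 0], "gripper": -1},
    {"slide": [0, 0, -0.12], "rotation": [0, 0, 0], "gripper": -1},
    {"slide": [0, 0, -0.12], "rotation": [0, 0, 0], "gripper": -1},
    {"slide": [0, 0, -0.12], "rotation": [0, 0, 0], "gripper": -1},
    {"slide": [0, 0, 0], "rotation": [0, 0, 0], "gripper": -1}
  ]
}}

```text
t: 28.8
tool_pos: [0.4314, -0.0195, 0.129]
eef_rot: [[0.864, 0.503, 0.014], [0.503, -0.864, -0.001], [0.012, 0.008, -1.0]]
contact_force: [0.3, -0.1, 0.7]
opening: 0.004
finger_force: 0.0
```

```bash
python3 - <<'E'
from h import *
go(.603,-.303,.122,10)
E
```

```text
slide [0.019 1.104 0.032] rot [ 0.0019 -0.0041  0.1122]
```

It slipped off over the bars because the tips were still too high. Looking again.

```bash
python3 - <<'E'
from h import *
s=robot.sense();c=cam("wrist",s);cams.camera("wrist");cams.camera("top")
for cc,n in((c,"wrist"),(cam("top"),"top")):
  print(rect(cc,"shackle_center",.005,n),[(round(d['score'],2),unproj(cc,d['xy'],.005)*1000) for d in cams.place_of(n,"shackle_center")])
E
```

```text
[(0.84, [427.6, -17.7, 64.2, 52.8, 30.1], [426.0, -18.6])] [(0.69, array([[431.0683069 , -18.49993839]]))]
[] [(0.74, array([[613.93512483, 297.57684728]]))]
```

Request:
{"method": "step_arm", "body": {
  "moves": [
    {"slide": [0, 0, 0], "rotation": [0, 0, 0], "gripper": 0.6},
    {"slide": [0, 0, 0], "rotation": [0, 0, 0], "gripper": 0.6},
    {"slide": [0, 0, 0], "rotation": [0, 0, 0], "gripper": 0.6},
    {"slide": [0, 0, 0], "rotation": [0, 0, 0], "gripper": 0.6},
    {"slide": [0, 0, 0], "rotation": [0, 0, 0], "gripper": 0.6},
    {"slide": [0, 0, 0], "rotation": [0, 0, 0], "gripper": 0.6},
    {"slide": [0, 0, 0], "rotation": [0, 0, 0], "gripper": 0.6},
    {"slide": [0, 0, 0], "rotation": [0, 0, 0], "gripper": 0.6},
    {"slide": [0, 0, 0], "rotation": [0, 0, 0], "gripper": 0.6}
  ]
}}

```text
t: 29.85
tool_pos: [0.4264, -0.0192, 0.1226]
eef_rot: [[0.864, 0.503, 0.0], [0.503, -0.864, -0.0], [0.0, 0.0, -1.0]]
contact_force: [-0.1, 0.8, -0.7]
opening: 0.63
finger_force: 0.0
```

```bash
python3 - <<'E'
from h import *
s=robot.sense();c=cam("wrist",s);cams.camera("wrist")
print(s['opening'],rect(c,"shackle_center",.005,"wrist"),[(round(d['score'],2),unproj(c,d['xy'],.005)*1000) for d in cams.place_of("wrist","shackle_center")])
go(.427,-.0192,-.0269,30)
E
```

```text
0.6303945948309757 [(0.58, [428.4, -19.8, 67.3, 52.9, 27.7], [425.3, -19.3])] [(0.6, array([[428.38810565, -14.41748426]]))]
slide [0.002 0.001 0.498] rot [ 0.     -0.      0.0011]
```

Request:
{"method": "step_arm", "body": {
  "moves": [
    {"slide": [0.002, 0, 0.1], "rotation": [0, 0, 0], "gripper": 0.6},
    {"slide": [0, 0, 0.1], "rotation": [0, 0, 0], "gripper": 0.6},
    {"slide": [0, 0, 0.1], "rotation": [0, 0, 0], "gripper": 0.6},
    {"slide": [0, 0, 0.1], "rotation": [0, 0, 0], "gripper": 0.6},
    {"slide": [0, 0, 0.06], "rotation": [0, 0, 0], "gripper": 0.6},
    {"slide": [0, 0, 0.03], "rotation": [0, 0, 0], "gripper": 0.6},
    {"slide": [0, 0, 0.014], "rotation": [0, 0, 0], "gripper": 0.6},
    {"slide": [0, 0, 0], "rotation": [0, 0, 0], "gripper": 0.6}
  ]
}}

```text
t: 30.67
tool_pos: [0.4265, -0.0188, -0.0294]
eef_rot: [[0.864, 0.503, -0.002], [0.503, -0.864, 0.0], [-0.001, -0.001, -1.0]]
contact_force: [0.2, -1.2, -0.1]
opening: 0.795
finger_force: 0.0
```

Request:
{"method": "step_arm", "body": {
  "moves": [
    {"slide": [0, 0, 0.004], "rotation": [0, 0, 0], "gripper": 0.6},
    {"slide": [0, 0, 0], "rotation": [0, 0, 0], "gripper": 0.6}
  ]
}}

```text
t: 30.83
tool_pos: [0.4277, -0.0189, -0.0292]
eef_rot: [[0.864, 0.503, 0.002], [0.503, -0.864, -0.0], [0.001, 0.001, -1.0]]
contact_force: [0.4, 0.2, 0.5]
opening: 0.801
finger_force: 0.0
```

Request:
{"method": "step_arm", "body": {
  "moves": [
    {"slide": [0, 0, 0.004], "rotation": [0, 0, 0], "gripper": 0.6},
    {"slide": [0, 0, 0], "rotation": [0, 0, 0], "gripper": 0.6}
  ]
}}

```text
t: 31.0
tool_pos: [0.4274, -0.0189, -0.0305]
eef_rot: [[0.864, 0.503, 0.001], [0.503, -0.864, -0.0], [0.001, 0.001, -1.0]]
contact_force: [0.2, 0.1, 0.6]
opening: 0.799
finger_force: 0.0
```

Request:
{"method": "step_arm", "body": {
  "moves": [
    {"slide": [0, 0, 0.004], "rotation": [0, 0, 0], "gripper": 0.6},
    {"slide": [0, 0, 0], "rotation": [0, 0, 0], "gripper": 0.6}
  ]
}}

```text
t: 31.17
tool_pos: [0.427, -0.0189, -0.0321]
eef_rot: [[0.864, 0.503, 0.0], [0.503, -0.864, -0.0], [0.0, 0.0, -1.0]]
contact_force: [-0.4, 0.3, -0.1]
opening: 0.8
finger_force: 0.0
```

Request:
{"method": "step_arm", "body": {
  "moves": [
    {"slide": [0, 0, 0.004], "rotation": [0, 0, 0], "gripper": 0.6},
    {"slide": [0, 0, 0], "rotation": [0, 0, 0], "gripper": 0.6}
  ]
}}

```text
t: 31.33
tool_pos: [0.4269, -0.0189, -0.0335]
eef_rot: [[0.864, 0.503, -0.0], [0.503, -0.864, -0.0], [-0.0, 0.0, -1.0]]
contact_force: [0.4, -0.5, -0.6]
opening: 0.797
finger_force: 0.0
```

Request:
{"method": "step_arm", "body": {
  "moves": [
    {"slide": [0, 0, 0.003], "rotation": [0, 0, 0], "gripper": 0.6},
    {"slide": [0, 0, 0], "rotation": [0, 0, 0], "gripper": 0.6}
  ]
}}

```text
t: 31.5
tool_pos: [0.4268, -0.0189, -0.0345]
eef_rot: [[0.864, 0.503, -0.0], [0.503, -0.864, -0.0], [-0.0, -0.0, -1.0]]
contact_force: [1.1, -0.3, -1.0]
opening: 0.8
finger_force: 0.0
```

Request:
{"method": "step_arm", "body": {
  "moves": [
    {"slide": [0, 0, 0], "rotation": [0, 0, 0], "gripper": -1},
    {"slide": [0, 0, 0], "rotation": [0, 0, 0], "gripper": -1},
    {"slide": [0, 0, 0], "rotation": [0, 0, 0], "gripper": -1},
    {"slide": [0, 0, 0], "rotation": [0, 0, 0], "gripper": -1},
    {"slide": [0, 0, 0], "rotation": [0, 0, 0], "gripper": -1},
    {"slide": [0, 0, 0], "rotation": [0, 0, 0], "gripper": -1}
  ],
  "force": 25
}}

```text
t: 32.0
tool_pos: [0.4269, -0.0189, -0.0343]
eef_rot: [[0.864, 0.503, 0.0], [0.503, -0.864, -0.0], [0.0, 0.0, -1.0]]
contact_force: [-0.2, -0.9, 0.2]
opening: 0.496
finger_force: 24.9
```

Request:
{"method": "step_arm", "body": {
  "moves": [
    {"slide": [0, 0, -0.04], "rotation": [0, 0, 0], "gripper": -1},
    {"slide": [0, 0, -0.1], "rotation": [0, 0, 0], "gripper": -1},
    {"slide": [0, 0, -0.12], "rotation": [0, 0, 0], "gripper": -1},
    {"slide": [0, 0, -0.12], "rotation": [0, 0, 0], "gripper": -1},
    {"slide": [0, 0, -0.12], "rotation": [0, 0, 0], "gripper": -1},
    {"slide": [0.003, 0.122, 0], "rotation": [0, 0, 0], "gripper": -1},
    {"slide": [0.003, 0.122, 0], "rotation": [0, 0, 0], "gripper": -1},
    {"slide": [0.003, 0.122, 0], "rotation": [0, 0, 0], "gripper": -1},
    {"slide": [0.003, 0.122, 0], "rotation": [0, 0, 0], "gripper": -1},
    {"slide": [0.003, 0.122, 0], "rotation": [0, 0, 0], "gripper": -1},
    {"slide": [0.003, 0.122, 0], "rotation": [0, 0, 0], "gripper": -1},
    {"slide": [0.003, 0.122, 0], "rotation": [0, 0, 0], "gripper": -1}
  ]
}}

```text
t: 33.0
tool_pos: [0.5616, -0.2386, 0.1153]
eef_rot: [[0.864, 0.503, -0.001], [0.503, -0.864, 0.0], [-0.0, -0.001, -1.0]]
contact_force: [0.5, -0.6, -0.1]
opening: 0.498
finger_force: 24.9
```

Request:
{"method": "step_arm", "body": {
  "moves": [
    {"slide": [0, 0.122, 0], "rotation": [0, 0, 0], "gripper": -1},
    {"slide": [0, 0.122, 0], "rotation": [0, 0, 0], "gripper": -1},
    {"slide": [0, 0, 0], "rotation": [0, 0, 0.037], "gripper": -1},
    {"slide": [0, 0, 0], "rotation": [0, 0, 0.037], "gripper": -1},
    {"slide": [0, 0, 0], "rotation": [0, 0, 0.037], "gripper": -1},
    {"slide": [0, 0, 0], "rotation": [0, 0, 0], "gripper": -1}
  ]
}}

```text
t: 33.5
tool_pos: [0.5978, -0.3005, 0.1148]
eef_rot: [[0.985, 0.175, -0.001], [0.175, -0.985, 0.001], [-0.001, -0.001, -1.0]]
contact_force: [-0.3, -0.4, -0.3]
opening: 0.501
finger_force: 24.9
```

```bash
python3 - <<'E'
from h import *
s=robot.sense();c=cam("wrist",s);cams.camera("wrist");print(s['opening'])
print(rect(c,"tray_shackle",.017,"wrist"),[(round(d['score'],2),unproj(c,d['xy'],0)*1000) for d in cams.place_of("wrist","tray_shackle")])
go(.603,-.303,-.027,10)
E
```

```text
0.5012380462172786
[(0.64, [639.8, -298.9, 196.4, 128.4, 10.1], [656.8, -296.0])] [(0.92, array([[ 605.92546659, -306.26276593]]))]
slide [0.015 0.013 0.475] rot [-0.0001  0.0001  0.0021]
```

Request:
{"method": "step_arm", "body": {
  "moves": [
    {"slide": [0.02, 0.015, 0.1], "rotation": [0, 0, 0], "gripper": -1},
    {"slide": [0, 0, 0.1], "rotation": [0, 0, 0], "gripper": -1},
    {"slide": [0, 0, 0.1], "rotation": [0, 0, 0], "gripper": -1},
    {"slide": [0, 0, 0.09], "rotation": [0, 0, 0], "gripper": -1},
    {"slide": [0, 0, 0.05], "rotation": [0, 0, 0], "gripper": -1},
    {"slide": [0, 0, 0.03], "rotation": [0, 0, 0], "gripper": -1},
    {"slide": [0, 0, 0.006], "rotation": [0, 0, 0], "gripper": -1},
    {"slide": [0, 0, 0], "rotation": [0, 0, 0], "gripper": 0.3},
    {"slide": [0, 0, 0], "rotation": [0, 0, 0], "gripper": 0.3},
    {"slide": [0, 0, 0], "rotation": [0, 0, 0], "gripper": 0.3},
    {"slide": [0, 0, -0.04], "rotation": [0, 0, 0], "gripper": 0.3},
    {"slide": [0, 0, -0.12], "rotation": [0, 0, 0], "gripper": 0.3}
  ]
}}

```text
t: 34.65
tool_pos: [0.6014, -0.302, 0.0177]
eef_rot: [[0.984, 0.178, -0.009], [0.178, -0.984, 0.004], [-0.008, -0.006, -1.0]]
contact_force: [0.6, 0.8, -0.7]
opening: 0.651
finger_force: 0.0
```

Request:
{"method": "step_arm", "body": {
  "moves": [
    {"slide": [0, 0, -0.12], "rotation": [0, 0, 0], "gripper": 1},
    {"slide": [0, 0, -0.12], "rotation": [0, 0, 0], "gripper": 1},
    {"slide": [0, 0, -0.05], "rotation": [0, 0, 0], "gripper": 1}
  ]
}}

```text
t: 34.9
tool_pos: [0.6077, -0.3053, 0.1159]
eef_rot: [[0.984, 0.178, 0.01], [0.178, -0.984, -0.005], [0.009, 0.007, -1.0]]
contact_force: [0.9, -0.3, 1.0]
opening: 0.837
finger_force: 0.0
```

```bash
python3 - <<'E'
from h import *
s=robot.sense();c=cam("wrist",s);cams.camera("wrist");print(s['opening'])
print(rect(c,"shackle_center",.01,"wrist"),[(round(d['score'],2),unproj(c,d['xy'],.01)*1000) for d in cams.place_of("wrist","shackle_center")])
go(.442,.1347,.115,10)
E
```

```text
0.8373555610757732
[(0.69, [604.9, -302.9, 66.0, 54.0, 10.1], [602.6, -303.3])] [(0.93, array([[ 606.91131511, -301.89197518]]))]
slide [-0.278 -1.537 -0.019] rot [ 0.0011 -0.0014  0.0013]
```

Request:
{"method": "step_arm", "body": {
  "moves": [
    {"slide": [-0.023, -0.128, 0], "rotation": [0, 0, 0], "gripper": 1},
    {"slide": [-0.023, -0.128, 0], "rotation": [0, 0, 0], "gripper": 1},
    {"slide": [-0.023, -0.128, 0], "rotation": [0, 0, 0], "gripper": 1},
    {"slide": [-0.023, -0.128, 0], "rotation": [0, 0, 0], "gripper": 1},
    {"slide": [-0.023, -0.128, 0], "rotation": [0, 0, 0], "gripper": 1},
    {"slide": [-0.023, -0.128, 0], "rotation": [0, 0, 0], "gripper": 1},
    {"slide": [-0.023, -0.128, 0], "rotation": [0, 0, 0], "gripper": 1},
    {"slide": [-0.023, -0.128, 0], "rotation": [0, 0, 0], "gripper": 1},
    {"slide": [-0.023, -0.128, 0], "rotation": [0, 0, 0], "gripper": 1},
    {"slide": [-0.023, -0.128, 0], "rotation": [0, 0, 0], "gripper": 1},
    {"slide": [-0.023, -0.128, 0], "rotation": [0, 0, 0], "gripper": 1},
    {"slide": [-0.023, -0.128, 0], "rotation": [0, 0, 0], "gripper": 1}
  ]
}}

```text
t: 36.05
tool_pos: [0.4393, 0.1362, 0.1068]
eef_rot: [[0.984, 0.177, -0.003], [0.177, -0.984, -0.001], [-0.003, 0.0, -1.0]]
contact_force: [0.1, 1.2, -0.2]
opening: 0.997
finger_force: 0.0
```

Request:
{"method": "step_arm", "body": {
  "moves": [
    {"slide": [0, 0, 0], "rotation": [0, 0, 0], "gripper": 1}
  ]
}}

```text
t: 36.13
tool_pos: [0.4377, 0.1397, 0.1067]
eef_rot: [[0.983, 0.184, -0.004], [0.184, -0.983, 0.001], [-0.004, -0.002, -1.0]]
contact_force: [-1.3, -0.9, 0.4]
opening: 1.0
finger_force: 0.0
```

```bash
python3 - <<'E'
from h import *
s=robot.sense();c=cam("wrist",s);cams.camera("wrist");print(s['opening'],s['qpos'])
print(rect(c,"ring_center",.005,"wrist"),[(round(d['score'],2),unproj(c,d['xy'],.005)*1000) for d in cams.place_of("wrist","ring_center")])
go(.442,.1347,-.032,10)
E
```

```text
1.0001125056457183 [0.28192296 0.20255983 1.92144456 0.0030355  1.02123155 1.66657777]
[(0.84, [442.6, 136.4, 55.0, 54.8, 10.6], [442.9, 136.5])] []
slide [0.005 0.001 0.464] rot [0.0003 0.0006 0.0017]
```

Request:
{"method": "step_arm", "body": {
  "moves": [
    {"slide": [0.007, -0.003, 0.1], "rotation": [0, 0, 0], "gripper": 1},
    {"slide": [0, 0, 0.1], "rotation": [0, 0, 0], "gripper": 1},
    {"slide": [0, 0, 0.1], "rotation": [0, 0, 0], "gripper": 1},
    {"slide": [0, 0, 0.09], "rotation": [0, 0, 0], "gripper": 1},
    {"slide": [0, 0, 0.05], "rotation": [0, 0, 0], "gripper": 0.8},
    {"slide": [0, 0, 0.02], "rotation": [0, 0, 0], "gripper": 0.8},
    {"slide": [0, 0, 0], "rotation": [0, 0, 0], "gripper": 0.8},
    {"slide": [0, 0, 0], "rotation": [0, 0, 0], "gripper": 0.8}
  ]
}}

```text
t: 36.95
tool_pos: [0.4442, 0.1355, -0.0299]
eef_rot: [[0.984, 0.176, 0.0], [0.176, -0.984, -0.0], [0.0, 0.0, -1.0]]
contact_force: [-0.1, 0.2, 0.5]
opening: 0.901
finger_force: 0.0
```

```bash
python3 - <<'E'
from h import *
go(.4425,.136,-.0343,10)
E
```

```text
slide [-0.005 -0.003  0.015] rot [ 0.0001 -0.0001  0.0007]
```

Request:
{"method": "step_arm", "body": {
  "moves": [
    {"slide": [-0.005, -0.003, 0.01], "rotation": [0, 0, 0], "gripper": 0.8},
    {"slide": [0, 0, 0.005], "rotation": [0, 0, 0], "gripper": 0.8},
    {"slide": [0, 0, 0], "rotation": [0, 0, 0], "gripper": 0.8},
    {"slide": [0, 0, 0], "rotation": [0, 0, 0], "gripper": -1},
    {"slide": [0, 0, 0], "rotation": [0, 0, 0], "gripper": -1},
    {"slide": [0, 0, 0], "rotation": [0, 0, 0], "gripper": -1},
    {"slide": [0, 0, 0], "rotation": [0, 0, 0], "gripper": -1},
    {"slide": [0, 0, 0], "rotation": [0, 0, 0], "gripper": -1},
    {"slide": [0, 0, 0], "rotation": [0, 0, 0], "gripper": -1}
  ],
  "force": 20
}}

```text
t: 37.7
tool_pos: [0.4419, 0.137, -0.0345]
eef_rot: [[0.984, 0.178, 0.0], [0.178, -0.984, -0.0], [0.0, 0.0, -1.0]]
contact_force: [-0.3, 0.7, 2.2]
opening: 0.593
finger_force: 20.0
```

Request:
{"method": "step_arm", "body": {
  "moves": [
    {"slide": [0, 0, -0.04], "rotation": [0, 0, 0], "gripper": -1},
    {"slide": [0, 0, -0.1], "rotation": [0, 0, 0], "gripper": -1},
    {"slide": [0, 0, -0.12], "rotation": [0, 0, 0], "gripper": -1},
    {"slide": [0, 0, -0.12], "rotation": [0, 0, 0], "gripper": -1},
    {"slide": [0, 0, -0.06], "rotation": [0, 0, 0], "gripper": -1},
    {"slide": [0.096, -0.061, 0], "rotation": [0, 0, 0], "gripper": -1},
    {"slide": [0.096, -0.061, 0], "rotation": [0, 0, 0], "gripper": -1},
    {"slide": [0.096, -0.061, 0], "rotation": [0, 0, 0], "gripper": -1},
    {"slide": [0.096, -0.061, 0], "rotation": [0, 0, 0], "gripper": -1},
    {"slide": [0.096, -0.061, 0], "rotation": [0, 0, 0], "gripper": -1},
    {"slide": [0.096, -0.061, 0], "rotation": [0, 0, 0], "gripper": -1},
    {"slide": [0.096, -0.061, 0], "rotation": [0, 0, 0], "gripper": -1}
  ]
}}

```text
t: 38.7
tool_pos: [0.6181, 0.2999, 0.0967]
eef_rot: [[0.984, 0.178, -0.001], [0.178, -0.984, -0.001], [-0.001, 0.0, -1.0]]
contact_force: [-0.1, 0.2, -0.5]
opening: 0.597
finger_force: 20.0
```

Request:
{"method": "step_arm", "body": {
  "moves": [
    {"slide": [0, 0, 0], "rotation": [0, 0, 0.04], "gripper": -1},
    {"slide": [0, 0, 0], "rotation": [0, 0, 0], "gripper": -1}
  ]
}}

```text
t: 38.87
tool_pos: [0.6179, 0.2998, 0.0957]
eef_rot: [[0.999, 0.052, -0.002], [0.052, -0.999, -0.001], [-0.002, 0.001, -1.0]]
contact_force: [-0.6, 0.9, 0.6]
opening: 0.593
finger_force: 20.0
```

```bash
python3 - <<'E'
from h import *
s=robot.sense();c=cam("wrist",s);cams.camera("wrist");print(s['opening'],s['qpos'][5])
print(rect(c,"tray_ring",.017,"wrist"),[(round(d['score'],2),unproj(c,d['xy'],0)*1000) for d in cams.place_of("wrist","tray_ring")])
go(.618,.300,-.028,2.9)
E
```

```text
0.5928168738765297 1.9534540775148423
[(0.55, [654.9, 304.6, 195.3, 128.5, 2.1], [673.0, 305.3]), (0.45, [663.5, 95.8, 131.8, 195.7, 88.4], [676.4, 111.7])] [(0.6, array([[619.11665735, 301.0045299 ]]))]
slide [ 0.006 -0.006  0.416] rot [0.0003 0.0005 0.0016]
```

Request:
{"method": "step_arm", "body": {
  "moves": [
    {"slide": [0.006, -0.01, 0.1], "rotation": [0, 0, 0], "gripper": -1},
    {"slide": [0, 0, 0.1], "rotation": [0, 0, 0], "gripper": -1},
    {"slide": [0, 0, 0.1], "rotation": [0, 0, 0], "gripper": -1},
    {"slide": [0, 0, 0.07], "rotation": [0, 0, 0], "gripper": -1},
    {"slide": [0, 0, 0.035], "rotation": [0, 0, 0], "gripper": -1},
    {"slide": [0, 0, 0.011], "rotation": [0, 0, 0], "gripper": -1},
    {"slide": [0, 0, 0], "rotation": [0, 0, 0], "gripper": -1},
    {"slide": [0, 0, 0], "rotation": [0, 0, 0], "gripper": 0.5},
    {"slide": [0, 0, 0], "rotation": [0, 0, 0], "gripper": 0.5},
    {"slide": [0, 0, 0], "rotation": [0, 0, 0], "gripper": 0.5},
    {"slide": [0, 0, -0.04], "rotation": [0, 0, 0], "gripper": 0.5},
    {"slide": [0, 0, -0.12], "rotation": [0, 0, 0], "gripper": 0.5}
  ]
}}

```text
t: 40.02
tool_pos: [0.6154, 0.3002, 0.0169]
eef_rot: [[0.999, 0.054, -0.009], [0.054, -0.999, -0.005], [-0.01, 0.004, -1.0]]
contact_force: [-0.0, 0.2, -1.8]
opening: 0.749
finger_force: 0.0
```

Request:
{"method": "step_arm", "body": {
  "moves": [
    {"slide": [0, 0, -0.12], "rotation": [0, 0, 0], "gripper": 0.5},
    {"slide": [0, 0, -0.12], "rotation": [0, 0, 0], "gripper": 0.5},
    {"slide": [0, 0, -0.1], "rotation": [0, 0, 0], "gripper": 0.5},
    {"slide": [-0.12, 0, 0], "rotation": [0, 0, 0], "gripper": 0.5},
    {"slide": [-0.12, 0, 0], "rotation": [0, 0, 0], "gripper": 0.5},
    {"slide": [-0.12, 0, 0], "rotation": [0, 0, 0], "gripper": 0.5},
    {"slide": [-0.1, 0, 0], "rotation": [0, 0, 0], "gripper": 0.5},
    {"slide": [-0.1, 0, 0], "rotation": [0, 0, 0], "gripper": 0.5},
    {"slide": [0, 0, 0], "rotation": [0, 0, 0], "gripper": 0.5}
  ]
}}

```text
t: 40.77
tool_pos: [0.4457, 0.2919, 0.124]
eef_rot: [[0.998, 0.055, -0.003], [0.055, -0.998, -0.001], [-0.003, 0.001, -1.0]]
contact_force: [-0.2, -0.2, 0.4]
opening: 0.746
finger_force: 0.0
```

```bash
python3 - <<'E'
from h import *
cams.camera("top");cams.camera("scene")
for o,z in [("ring_center",.01),("shackle_center",.01),("sheave_center",.023),("roller_center",.055),("dowel_center",.032),("cradle",.006),("tape",.024)]:
  for n in("top","scene"): print(o,n,rect(cam(n),o,z,n))
print(robot.sense()['tool_pos'],robot.sense()['t'])
E
```

```text
ring_center top [(0.58, [618.0, 300.8, 52.7, 50.7, 44.1], [616.9, 302.1])]
ring_center scene [(0.74, [620.4, 302.6, 53.3, 60.7, 74.6], [621.1, 302.6])]
shackle_center top [(0.65, [604.0, -305.6, 62.6, 48.2, 8.1], [599.5, -305.6])]
shackle_center scene [(0.84, [605.4, -304.0, 71.5, 52.9, 10.2], [601.6, -303.5])]
sheave_center top [(0.94, [623.5, 87.6, 52.2, 52.6, 89.4], [623.6, 87.3]), (0.53, [616.8, 296.7, 47.0, 52.2, 89.7], [616.7, 296.7])]
sheave_center scene [(0.91, [636.4, 85.8, 51.2, 66.4, 84.3], [637.0, 84.8])]
roller_center top [(0.59, [659.7, -90.0, 23.4, 25.7, 89.1], [660.1, -90.3])]
roller_center scene [(0.75, [682.7, -91.8, 50.3, 22.0, 2.4], [683.2, -91.7])]
dowel_center top [(0.77, [416.1, -356.8, 16.2, 181.7, 12.6], [415.7, -357.4])]
dowel_center scene [(0.87, [416.7, -356.9, 25.9, 175.2, 11.9], [416.2, -355.1])]
cradle top [(0.81, [416.2, -358.0, 60.5, 138.3, 12.6], [417.1, -357.4])]
cradle scene [(0.94, [402.4, -360.0, 107.4, 133.4, 12.5], [420.3, -354.6]), (0.49, [659.1, 89.3, 130.3, 212.6, 87.8], [674.8, 88.3])]
tape top [(0.64, [391.7, 334.6, 86.2, 72.6, 40.3], [381.4, 333.9])]
tape scene [(0.68, [418.4, 322.2, 87.3, 122.0, 65.1], [420.2, 322.9])]
[0.45138107 0.29289258 0.12243238] 41.5667
```

Everything measures in place and the tape hasn't moved. Handing in.

```bash
python3 -c "
from rig import robot
print(robot.finish_job())"
```

```text
the job is handed in; nothing more can be done
None
```

I handed the job in after about 42 s; the cameras showed the ring, shackle and sheave in their matching trays, the roller standing upright in the catch tray, the dowel about centred in its cradle and the tape where it was, but the hand-in returned no verdict.

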